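# Oil the ball bearings on the swing-arm oiler

## Task

Lay every ball bearing flat and centred on top of the narrow raised rail of the oiler, side by side. Then swing the drip bar round until it lies straight along above the rail and let go of it, press the oiler's plunger right down, through the soft first stop to the firm second stop (never press it while the bar is not over the rail), and let it come all the way up again. Last, swing the bar well clear of the rail again, at least 50 degrees away, with all the bearings still lying on the rail; leave the other things on the bench alone.

Things in the scene. Friction and masses are not known exactly. Their poses are not given: they have to be found in the camera images.
- oiler: fixed bench oiler: round dark steel foot 76 mm across and 6 to 11 mm high, slim pillar 24 mm across, and at the top an oil cup 30 mm across (90 to 130 mm above the bench) with the plunger on it. Origin: on the pillar axis, at bench height. z up. The pillar axis is the axis about which the drip bar swings. Behind it a fixed steel beam of the bench frame runs along y, its near face at x = 0.73 m, 95 to 140 mm above the bench.
- drip_bar (a joint): angle of the drip bar about the vertical pillar axis, rad: 0 when the bar points along the oiler's x axis, growing counter-clockwise seen from above; range -0.8 to 2.2. Held by friction (about 0.2 N m): it stays where it is let go. The bar is an aluminium bar 16 mm wide, its underside 76 mm and its top 86 mm above the bench, with short nozzles under it down to 63 mm, reaching to 230 mm from the axis; hub 36 mm across, 68 to 88 mm above the bench.
- bar_handle (a point): black upright round handle, 14 mm across, that stands on the drip bar 165 mm from the pillar axis; it rises from 91 to 131 mm above the bench. This point is on its axis, 115 mm above the bench. Pinch it from above across the bar and lead it round in an arc, or push it. Its x axis points outward along the bar, z up.
- plunger_top (a point): centre of the top of the black plunger cap, 28 mm across, on the pillar axis; 162 mm above the bench when up. Pressed straight down, its whole travel is 16 mm.
- plunger (a joint): first, soft part of the plunger's travel: 0 up, 0.010 m at the soft first stop; spring return, 1.5 N rising to 4 N.
- metering_piston (a joint): second, firm part of the plunger's travel, after the first stop: 0 until about 7 N are pressed, then 0.006 m at the second, hard stop at about 11 N; spring return. This is what doses the oil.
- rail: fixed straight aluminium rail 14 mm wide, its flat top 40 mm above the bench. Its frame has its origin on the pillar axis at bench height; its x axis runs outward along the middle of the rail, z up. The rail reaches from x = 71 to 211 mm; at its inner end stands a small upright end stop (x = 66 to 71 mm, 18 mm wide, 50 mm high). Bearings lie with their centres from x = 88 to 205 mm, at y = 0.
- bearing0: ball bearing, a flat steel ring with black seals, 32 mm across, 12 mm bore (the bore cannot be entered: treat it as a solid disc), 10 mm thick, 40 g; it starts lying flat on the bench. Origin: its centre, 5 mm above what it lies on; z along its axis. Either face may lie up; it may be absent.
- bearing1: another ball bearing of the same size; may be absent
- bearing2: another ball bearing of the same size; may be absent
- bearing3: another ball bearing of the same size; may be absent
- tin_low: bystander: low round tin, 70 mm across, 42 mm high; leave alone
- ratchet: bystander: ratchet wrench lying on the bench, 33x192x32 mm; leave alone

How it is judged:
On the way, in this order (a step that is already met when the one before it is completed fails the run):
1. every bearing lies flat and centred on the rail, let go, with the bar clear of the rail (x of bearing0 in the frame of rail between 0.067 and 0.211 m and y of bearing0 in the frame of rail between -0.0065 and 0.0065 m and z of bearing0 in the frame of rail between 0.041 and 0.0495 m and contact force between each of bearing0, bearing1, bearing2, bearing3 and the fingers below 0.3 N and x of bearing1 in the frame of rail between 0.067 and 0.211 m and y of bearing1 in the frame of rail between -0.0065 and 0.0065 m and z of bearing1 in the frame of rail between 0.041 and 0.0495 m and x of bearing2 in the frame of rail between 0.067 and 0.211 m and y of bearing2 in the frame of rail between -0.0065 and 0.0065 m and z of bearing2 in the frame of rail between 0.041 and 0.0495 m and x of bearing3 in the frame of rail between 0.067 and 0.211 m and y of bearing3 in the frame of rail between -0.0065 and 0.0065 m and z of bearing3 in the frame of rail between 0.041 and 0.0495 m and angle between the x axis of bar_handle and the x axis of rail, either way round above 0.5 rad), for 0.3 s.
2. the drip bar has been set straight above the rail and let go, the bearings still on the rail (x of bearing0 in the frame of rail between 0.067 and 0.211 m and y of bearing0 in the frame of rail between -0.0065 and 0.0065 m and z of bearing0 in the frame of rail between 0.041 and 0.0495 m and contact force between each of bearing0, bearing1, bearing2, bearing3, oiler and the fingers below 0.3 N and x of bearing1 in the frame of rail between 0.067 and 0.211 m and y of bearing1 in the frame of rail between -0.0065 and 0.0065 m and z of bearing1 in the frame of rail between 0.041 and 0.0495 m and x of bearing2 in the frame of rail between 0.067 and 0.211 m and y of bearing2 in the frame of rail between -0.0065 and 0.0065 m and z of bearing2 in the frame of rail between 0.041 and 0.0495 m and x of bearing3 in the frame of rail between 0.067 and 0.211 m and y of bearing3 in the frame of rail between -0.0065 and 0.0065 m and z of bearing3 in the frame of rail between 0.041 and 0.0495 m and angle between the x axis of bar_handle and the x axis of rail, either way round below 0.07 rad and value of joint metering_piston below 0.001 m), for 0.3 s.
3. the plunger is pressed down to its second stop with the bar over the rail (x of bearing0 in the frame of rail between 0.067 and 0.211 m and y of bearing0 in the frame of rail between -0.0065 and 0.0065 m and z of bearing0 in the frame of rail between 0.041 and 0.0495 m and contact force between each of bearing0, bearing1, bearing2, bearing3 and the fingers below 0.3 N and x of bearing1 in the frame of rail between 0.067 and 0.211 m and y of bearing1 in the frame of rail between -0.0065 and 0.0065 m and z of bearing1 in the frame of rail between 0.041 and 0.0495 m and x of bearing2 in the frame of rail between 0.067 and 0.211 m and y of bearing2 in the frame of rail between -0.0065 and 0.0065 m and z of bearing2 in the frame of rail between 0.041 and 0.0495 m and x of bearing3 in the frame of rail between 0.067 and 0.211 m and y of bearing3 in the frame of rail between -0.0065 and 0.0065 m and z of bearing3 in the frame of rail between 0.041 and 0.0495 m and angle between the x axis of bar_handle and the x axis of rail, either way round below 0.07 rad and value of joint metering_piston above 0.005 m), for 0.1 s.
4. the plunger has come all the way up again (value of joint plunger below 0.0015 m and value of joint metering_piston below 0.001 m), for 0.2 s.
At the end, for the whole second after the job is handed in: The bar is more than 0.8 rad (46 degrees) from the rail's direction, the plunger is up, and every bearing lies at rest and untouched on the rail: centre within 6.5 mm of the rail's middle line, 67 to 211 mm from the pillar axis, 41 to 49.5 mm above the bench (all of step 4 and x of bearing0 in the frame of rail between 0.067 and 0.211 m and y of bearing0 in the frame of rail between -0.0065 and 0.0065 m and z of bearing0 in the frame of rail between 0.041 and 0.0495 m and contact force between each of bearing0, bearing1, bearing2, bearing3 and the fingers below 0.3 N and linear speed of each of bearing0, bearing1, bearing2, bearing3 below 0.02 m/s and x of bearing1 in the frame of rail between 0.067 and 0.211 m and y of bearing1 in the frame of rail between -0.0065 and 0.0065 m and z of bearing1 in the frame of rail between 0.041 and 0.0495 m and x of bearing2 in the frame of rail between 0.067 and 0.211 m and y of bearing2 in the frame of rail between -0.0065 and 0.0065 m and z of bearing2 in the frame of rail between 0.041 and 0.0495 m and x of bearing3 in the frame of rail between 0.067 and 0.211 m and y of bearing3 in the frame of rail between -0.0065 and 0.0065 m and z of bearing3 in the frame of rail between 0.041 and 0.0495 m and angle between the x axis of bar_handle and the x axis of rail, either way round above 0.8 rad).
It fails at once if oil was pumped while the bar was not over the rail (value of joint metering_piston above 0.003 m and angle between the x axis of bar_handle and the x axis of rail, either way round above 0.2 rad).
It fails at once if the low tin or the ratchet was disturbed (distance of any of tin_low, ratchet from where it was at the start of the episode above 0.03 m).
Of bearing0, bearing1, bearing2, bearing3 only 3 to 4 are there at a start; the rules pass over those that are not, and their reading is None.
At some moment in a run one of bearing0, bearing1, bearing2, bearing3 may be knocked a few centimetres aside while the robot is not near it.
Once in a run the grip may slacken for a moment while it holds something.
It also fails if it takes over 210 s, if anything falls off the work surface, if the arm or the gripper's body presses on something with over 40 N, if the wrist force passes 120 N, or if a joint passes its speed limit or range.

## Robot

A 6-joint arm with a two-finger parallel gripper is mounted at the origin on a cart in front of the work surface, level with it; the furniture and walls round the work are solid. World frame = base frame: x ahead of the robot, y to its left, z up, the work surface at z = 0. Lengths are in m, angles in rad, forces in N, time in s.
With the tool pointing down it reaches from about 0.3 to 0.775 m from the base axis. Payload 14.6 kg.
Tool frame: the origin (TCP) lies on the centre line of the jaws, within the pads' length; the fingertips stand 11 mm ahead of it and the grasp point (between the pads) lies 8 mm behind it; z points along the fingers, y is the line along which they close (so a half turn about z gives the same grasp; the last joint's range is limited). The gripper opens to 94 mm and grips with 3 to 60 N. Pads are 16 mm wide; open, the fingers measure 119 mm over their backs; the gripper's body (75 mm by 177 mm) begins 78 mm behind the grasp point.
Start: joints at [1.215, 0.3, 1.521, -0, 1.321, -0.067], TCP at [0.157, 0.527, 0.216] pointing down, gripper open.
Joint ranges: [-3.03, 3.03], [-0.79, 2.21], [0.23, 2.52], [-1.04, 4.18], [0, 3.07], [-2.55, 2.55]. Speed limits (rad/s): [2.22, 2.22, 2.57, 3.14, 3.14, 3.14].

## Interface

Orientations are given as a unit quaternion [w, x, y, z].
In Python, from rig import ctrl gives the robot as it stands.
- The arm moves only by the tool jog_arm, never from a script. Its argument "increments" is a list of rows, each an object of numbers: "dx", "dy", "dz": the shift along the tool's x, y, z in m; "wx", "wy", "wz": the turn, a rotation vector about the tool's x, y, z in rad; "jaw": the closure, from 0 (fully open) to 1 (shut). A call has exactly 10 rows; each row shifts and turns the commanded pose from where the row before left it, along the tool's axes as they then stand; what a row does not reach is not made up. A row lasts 1/10 s, in which the tool goes at most 50 mm and 8.59 degrees, less where a joint would pass 70% of its speed; a pose out of reach is approached as far as the arm can. A call is refused whole if a number of a shift passes 0.05 or a number of a turn 0.15, either way. A call with a gripper value outside its range is refused whole. The fingers move at their own pace and stop on an object; "squeeze" is the grip in N (left out, the last holds). Time passes only in rows, so rows that do not move let the fingers close, or fill a call up. It gives the time, the measured TCP pose, the force, the opening and the grip force at its end, in the units of the state.
- ctrl.state(): the state, without advancing time (a new reading comes with each control period).
- ctrl.capture(name): name is "side" or "top" or "wrist"; returns the picture (384x512x3 uint8, red, green, blue); there is no depth.
- ctrl.camera_model(name): a dict with "fx", "fy", "cx", "cy" (pixels), "R" (3x3) and "t" (3): a world point X has camera coordinates R X + t. Camera axes: x right, y down, z forward; pixel columns grow to the right and rows downward; lengths in m; the calibration is good to about 2 mm. A picture is of the moment at which its call begins: read the wrist's pose just before it. camera_model takes no time and is no camera call; for the wrist camera it gives the pose at the moment of the call.
- ctrl.hand_in(): hands the job in; it is judged then, once.
The state is a dict: "t": time; "q": joint angles; "qd": joint speeds; "joint_torque": joint torques, N m; "tool_pos": TCP position; "tool_rot": TCP orientation; "ft_force": force on the tool from outside, world axes, zero at the start; "wrist_torque": the same for the moment, N m; "width": opening from 0.0 (shut) to 1.0 (fully open); "gripper_force": force on a finger pad.
Only numpy, scipy, OpenCV 4.12 (cv2) and the standard library are available. Lean on these libraries where they do the work, as an engineer would, in place of code of your own. Each camera call takes 0.05 s, during which the arm holds its last target. There are 200 camera calls.

## Working session

There is one attempt and no reset: what is moved stays moved. The work goes in short steps, Python scripts to look and compute and a tool call to move; the robot and the scene stay as the last step left them, time stands still between calls to the robot, and variables do not carry over. Pictures are saved under pics/ and viewed, at most 14 in all, crops included, and the job is handed in when it is done.

Besides the shell and the picture viewer there is one more tool, called after "Call:" in YAML: its name, and indented under it one key for each argument. jog_arm: Moves the arm, as the interface text tells. Its arguments: {"type":"object","properties":{"increments":{"type":"array","items":{"type":"object","properties":{"dx":{"type":"number"},"dy":{"type":"number"},"dz":{"type":"number"},"wx":{"type":"number"},"wy":{"type":"number"},"wz":{"type":"number"},"jaw":{"type":"number"}}}},"squeeze":{"type":"number"}},"required":["increments"]}

```bash
ls; mkdir -p pics
cat > h.py <<'E'
import numpy as np, cv2
from rig import ctrl
from scipy.spatial.transform import Rotation as Ro
def snap(cam,name):
    im=ctrl.capture(cam); cv2.imwrite(f'pics/{name}.png',im[:,:,::-1]); return im
def px(cam,u,v,z,M=None):
    m=M or ctrl.camera_model(cam); R=np.array(m['R']);t=np.array(m['t'])
    d=R.T@np.array([(u-m['cx'])/m['fx'],(v-m['cy'])/m['fy'],1]); c=-R.T@t
    return c+d*(z-c[2])/d[2]
def proj(cam,X,M=None):
    m=M or ctrl.camera_model(cam); p=np.array(m['R'])@np.array(X)+np.array(m['t'])
    return m['fx']*p[0]/p[2]+m['cx'], m['fy']*p[1]/p[2]+m['cy']
def quat():
    return ctrl.state()['tool_rot']
def toolR():
    q=quat(); return Ro.from_quat([q[1],q[2],q[3],q[0]]).as_matrix()
E
python3 - <<'E'
from h import *
s=ctrl.state(); print(s)
print(toolR().round(3))
a=snap('top','top0');b=snap('side','side0')
for n,i in (('top',a),('side',b)): cv2.imwrite(f'pics/{n}0b.png',cv2.resize(i[:,:,::-1],(800,600),interpolation=cv2.INTER_CUBIC))
for c in('top','side','wrist'):
    m=ctrl.camera_model(c);R=np.array(m['R']);print(c,m['fx'],-R.T@np.array(m['t']),R.round(2).tolist())
E
```

```text
pics
{'t': 0.0, 'q': array([ 1.21542951e+00,  3.00487508e-01,  1.52157959e+00, -3.59714088e-05,
        1.32069089e+00, -6.66190987e-02]), 'qd': array([-8.34889487e-04, -9.72188279e-04,  1.76508703e-03, -6.44384608e-05,
       -7.94554670e-05,  1.08807117e-03]), 'joint_torque': array([-4.76944206e-04, -5.31806731e+01, -3.52735698e+01,  7.07880151e-02,
        2.44071818e-02, -8.89574630e-05]), 'tool_pos': array([0.15654864, 0.52699108, 0.21587795]), 'tool_rot': array([-1.04991698e-04,  1.43868389e-01,  9.89596659e-01, -5.73395942e-04]), 'ft_force': array([-1.25409509,  0.18083196, -0.79729941]), 'wrist_torque': array([-0.01327543, -0.01579406,  0.02538797]), 'gripper_force': 0.0, 'width': 1.0029665114921682}
[[-0.959  0.285 -0.   ]
 [ 0.285  0.959 -0.001]
 [ 0.    -0.001 -1.   ]]
top 498.6070139982815 [-0.3438121  -0.36717781  1.35034218] [[0.18, -0.98, 0.0], [-0.8, -0.14, -0.59], [0.58, 0.1, -0.81]]
side 463.8660605461814 [ 0.29321912 -1.31856223  0.7418209 ] [[0.98, -0.22, -0.02], [-0.12, -0.47, -0.87], [0.18, 0.85, -0.49]]
wrist 289.9349503230702 [0.0896212  0.54714662 0.3838208 ] [[0.28, 0.96, -0.0], [0.93, -0.28, 0.24], [0.23, -0.07, -0.97]]
```

View pics/top0b.png

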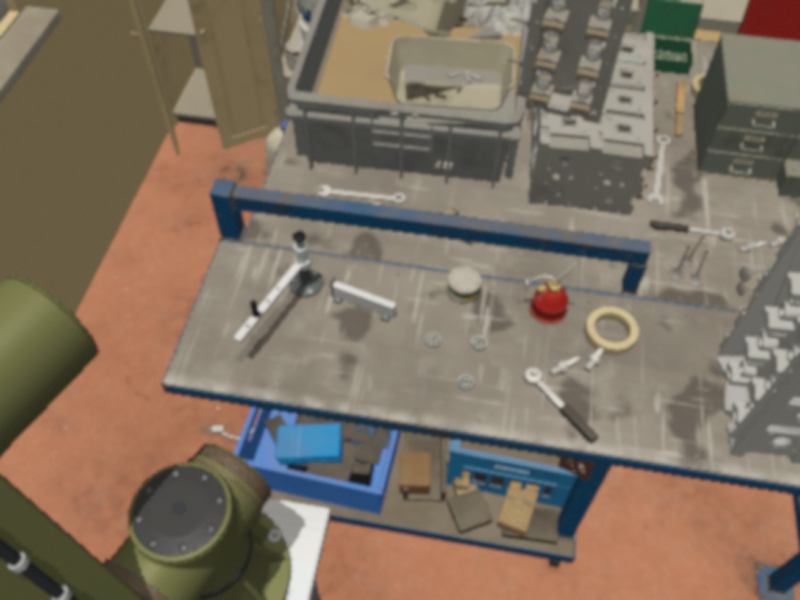

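View pics/side0b.png

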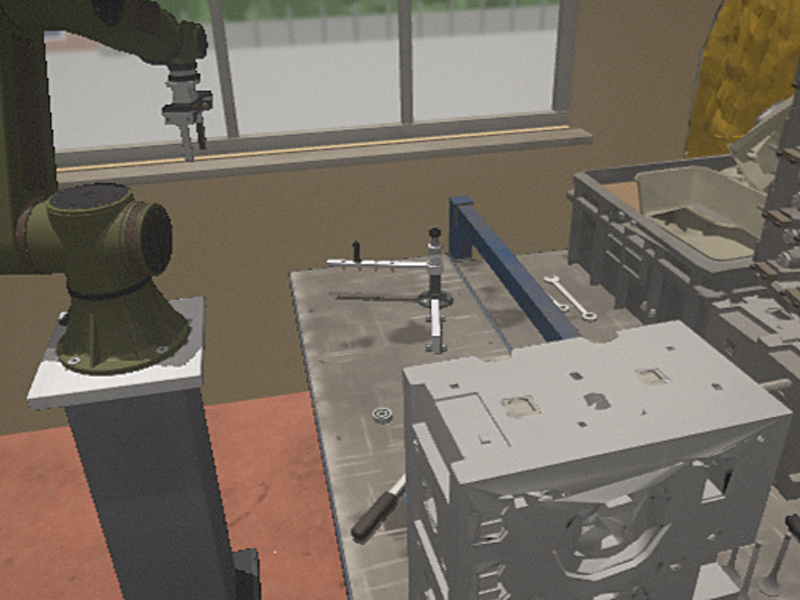

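The top view shows the oiler at about (305,270), the bar pointing to (238,335), the rail from (335,288) to (393,308), the tin at (464,282) and the ratchet at (560,405). Three bearings show at (433,339), (478,342) and (466,382), in 800 px scale. I'll enlarge that region.

Run:
```python
from h import *
im=cv2.imread('pics/top0.png')
c=im[140:260,140:340]
cv2.imwrite('pics/top0c.png',cv2.resize(c,(800,480),interpolation=cv2.INTER_CUBIC))
```

```text
(no output)
```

View pics/top0c.png

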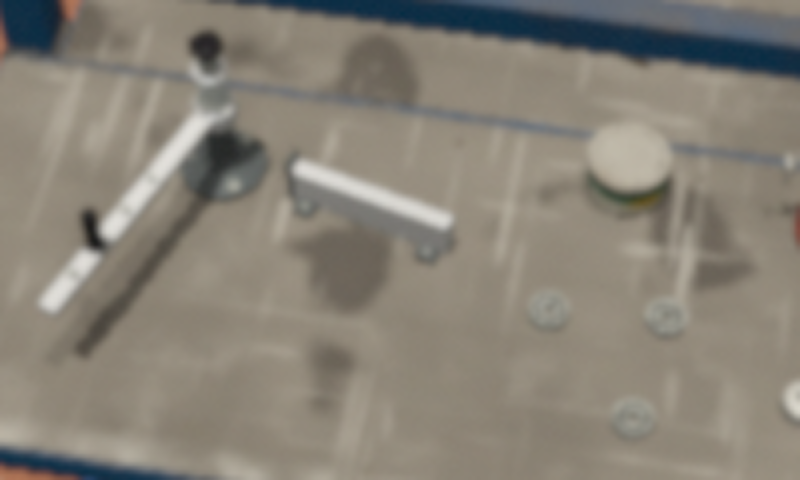

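Crop positions: bearings (549,309), (665,316), (632,417); rail top from (297,168) to (450,222); cap (206,40); bar end (50,302); handle top (90,213); tin (630,155).

Run:
```python
from h import *
f=lambda x,y,z:px('top',(x+.5)/4-.5+140,(y+.5)/4-.5+140,z).round(4)
for n,a in dict(b0=(549,309,.01),b1=(665,316,.01),b2=(632,417,.01),ri=(297,168,.04),ro=(450,222,.04),cap=(206,40,.162),foot=(225,166,.008),bar=(50,302,.086),hand=(90,213,.131),tin=(630,155,.042),end=(800,400,.02)).items(): print(n,f(*a))
```

```text
b0 [ 0.5355 -0.2902  0.01  ]
b1 [ 0.5454 -0.3827  0.01  ]
b2 [ 0.4482 -0.3683  0.01  ]
ri [ 0.6164 -0.0665  0.04  ]
ro [ 0.5848 -0.2005  0.04  ]
cap [0.6376 0.0039 0.162 ]
foot [0.6311 0.0012 0.008 ]
bar [0.4246 0.0789 0.086 ]
hand [0.4802 0.0569 0.131 ]
tin [ 0.6773 -0.3354  0.042 ]
end [ 0.4804 -0.4942  0.02  ]
```

Call:
jog_arm:
  increments:
    - {"wz":0.148}
    - {"wz":0.148}
    - {"wz":0.148}
    - {"wz":0.148}
    - {"wz":0.148}
    - {"wz":0.148}
    - {"wz":0.148}
    - {"wz":0.148}
    - {"wz":0.148}
    - {"wz":0.148}

```text
invalid input at $.increments[0]: expected keys dx, dy, dz, wx, wy, wz, jaw
```

Call:
jog_arm:
  increments:
    - {"dx":-0.036,"dy":0.027,"dz":-0.003}
    - {"dx":-0.036,"dy":0.027,"dz":-0.003}
    - {"dx":-0.036,"dy":0.027,"dz":-0.003}
    - {"dx":-0.036,"dy":0.027,"dz":-0.003}
    - {"dx":-0.036,"dy":0.027,"dz":-0.003}
    - {"dx":-0.036,"dy":0.027,"dz":-0.003}
    - {"dx":-0.036,"dy":0.027,"dz":-0.003}
    - {"dx":-0.036,"dy":0.027,"dz":-0.003}
    - {"dx":-0.036,"dy":0.027,"dz":-0.003}
    - {"dx":-0.036,"dy":0.027,"dz":-0.003}

```text
invalid input at $.increments[0]: expected keys dx, dy, dz, wx, wy, wz, jaw
```

Call:
jog_arm:
  increments:
    - {"dx":-0.036,"dy":0.027}
    - {"dx":-0.036,"dy":0.027}
    - {"dx":-0.036,"dy":0.027}
    - {"dx":-0.036,"dy":0.027}
    - {"dx":-0.036,"dy":0.027}
    - {"dx":-0.036,"dy":0.027}
    - {"dx":-0.036,"dy":0.027}
    - {"dx":-0.036,"dy":0.027}
    - {"dx":-0.036,"dy":0.027}
    - {"dx":-0.036,"dy":0.027}

```text
invalid input at $.increments[0]: expected keys dx, dy, dz, wx, wy, wz, jaw
```

Run:
```python
from h import *
import json
m=ctrl.camera_model('wrist')
a=snap('wrist','w1')
json.dump({k:np.array(v).tolist() for k,v in m.items()},open('w1.json','w'))
cv2.imwrite('pics/w1b.png',cv2.resize(a[:,:,::-1],(800,600),interpolation=cv2.INTER_CUBIC))
s=ctrl.state();print(s['t'],s['tool_pos'],s['q']);print(toolR().round(3))
```

```text
0.15 [0.15656716 0.52706107 0.21602562] [ 1.21542342e+00  3.00348687e-01  1.52141054e+00  5.11806660e-06
  1.32068427e+00 -6.65700111e-02]
[[-0.959  0.285 -0.   ]
 [ 0.285  0.959 -0.001]
 [ 0.    -0.001 -1.   ]]
```

View pics/w1b.png

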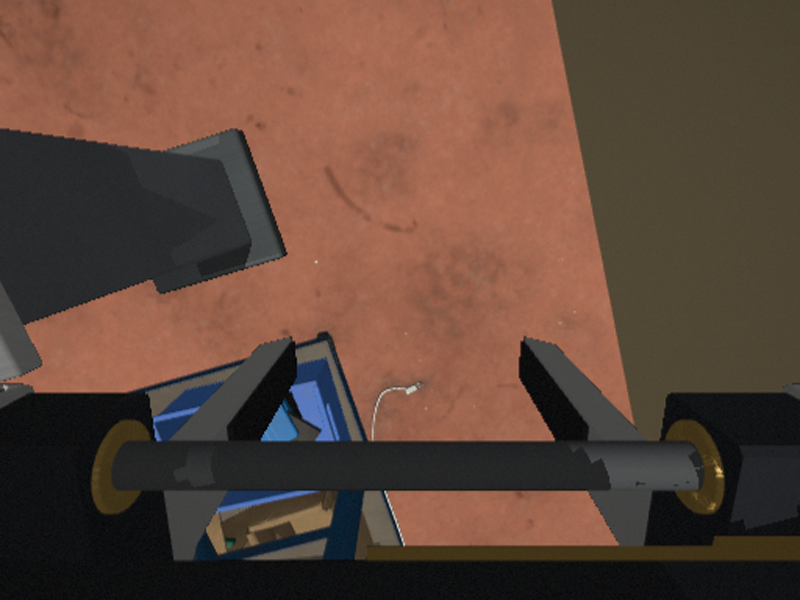

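The rows need all seven keys. The arm hasn't moved, and the wrist picture shows only the floor and the open fingers.

Call:
jog_arm:
  increments:
    - {"dx":0,"dy":0,"dz":0,"wx":0,"wy":0,"wz":0.148,"jaw":0}
    - {"dx":0,"dy":0,"dz":0,"wx":0,"wy":0,"wz":0.148,"jaw":0}
    - {"dx":0,"dy":0,"dz":0,"wx":0,"wy":0,"wz":0.148,"jaw":0}
    - {"dx":0,"dy":0,"dz":0,"wx":0,"wy":0,"wz":0.148,"jaw":0}
    - {"dx":0,"dy":0,"dz":0,"wx":0,"wy":0,"wz":0.148,"jaw":0}
    - {"dx":0,"dy":0,"dz":0,"wx":0,"wy":0,"wz":0.148,"jaw":0}
    - {"dx":0,"dy":0,"dz":0,"wx":0,"wy":0,"wz":0.148,"jaw":0}
    - {"dx":0,"dy":0,"dz":0,"wx":0,"wy":0,"wz":0.148,"jaw":0}
    - {"dx":0,"dy":0,"dz":0,"wx":0,"wy":0,"wz":0.148,"jaw":0}
    - {"dx":0,"dy":0,"dz":0,"wx":0,"wy":0,"wz":0.148,"jaw":0}

```text
t: 1.15
tool_pos: [0.1566, 0.5271, 0.2162]
tool_rot: [0.0, 0.775, 0.631, -0.0]
ft_force: [-1.4, 0.1, -0.7]
width: 0.996
gripper_force: 0.0
```

Call:
jog_arm:
  increments:
    - {"dx":-0.036,"dy":0.027,"dz":-0.003,"wx":0,"wy":0,"wz":0,"jaw":0}
    - {"dx":-0.036,"dy":0.027,"dz":-0.003,"wx":0,"wy":0,"wz":0,"jaw":0}
    - {"dx":-0.036,"dy":0.027,"dz":-0.003,"wx":0,"wy":0,"wz":0,"jaw":0}
    - {"dx":-0.036,"dy":0.027,"dz":-0.003,"wx":0,"wy":0,"wz":0,"jaw":0}
    - {"dx":-0.036,"dy":0.027,"dz":-0.003,"wx":0,"wy":0,"wz":0,"jaw":0}
    - {"dx":-0.036,"dy":0.027,"dz":-0.003,"wx":0,"wy":0,"wz":0,"jaw":0}
    - {"dx":-0.036,"dy":0.027,"dz":-0.003,"wx":0,"wy":0,"wz":0,"jaw":0}
    - {"dx":-0.036,"dy":0.027,"dz":-0.003,"wx":0,"wy":0,"wz":0,"jaw":0}
    - {"dx":-0.036,"dy":0.027,"dz":-0.003,"wx":0,"wy":0,"wz":0,"jaw":0}
    - {"dx":-0.036,"dy":0.027,"dz":-0.003,"wx":0,"wy":0,"wz":0,"jaw":0}

```text
t: 2.15
tool_pos: [0.3508, 0.1194, 0.2467]
tool_rot: [0.0, 0.773, 0.634, 0.0]
ft_force: [0.5, 0.2, 0.3]
width: 0.996
gripper_force: 0.0
```

Call:
jog_arm:
  increments:
    - {"dx":-0.036,"dy":0.027,"dz":0,"wx":0,"wy":0,"wz":0,"jaw":0}
    - {"dx":-0.036,"dy":0.027,"dz":0,"wx":0,"wy":0,"wz":0,"jaw":0}
    - {"dx":-0.036,"dy":0.027,"dz":0,"wx":0,"wy":0,"wz":0,"jaw":0}
    - {"dx":-0.036,"dy":0.027,"dz":0,"wx":0,"wy":0,"wz":0,"jaw":0}
    - {"dx":-0.036,"dy":0.027,"dz":0,"wx":0,"wy":0,"wz":0,"jaw":0}
    - {"dx":-0.036,"dy":0.027,"dz":0,"wx":0,"wy":0,"wz":0,"jaw":0}
    - {"dx":-0.036,"dy":0.027,"dz":0,"wx":0,"wy":0,"wz":0,"jaw":0}
    - {"dx":-0.036,"dy":0.027,"dz":0,"wx":0,"wy":0,"wz":0,"jaw":0}
    - {"dx":-0.036,"dy":0.027,"dz":0,"wx":0,"wy":0,"wz":0,"jaw":0}
    - {"dx":-0.036,"dy":0.027,"dz":0,"wx":0,"wy":0,"wz":0,"jaw":0}

```text
t: 3.15
tool_pos: [0.5449, -0.2867, 0.2461]
tool_rot: [-0.0, 0.774, 0.634, -0.0]
ft_force: [0.9, 0.6, 0.4]
width: 1.003
gripper_force: 0.0
```

```bash
cat >> h.py <<'E'
import json
def wsnap(name):
    m={k:np.array(v).tolist() for k,v in ctrl.camera_model('wrist').items()}
    a=ctrl.capture('wrist'); json.dump(m,open(name+'.json','w'))
    cv2.imwrite(f'pics/{name}.png',cv2.resize(a[:,:,::-1],(800,600),interpolation=cv2.INTER_CUBIC))
    s=ctrl.state();print('t',round(s['t'],2),s['tool_pos'].round(4),'q',s['q'].round(2),'f',s['ft_force'].round(1),'w',s['width'],s['gripper_force']);print(toolR().round(3))
def wp(name,x,y,z):
    M=json.load(open(name+'.json')); return px('wrist',(x+.5)*.64-.5,(y+.5)*.64-.5,z,M)
E
python3 -c "
from h import *
wsnap('w2')"
```

```text
t 3.2 [ 0.5459 -0.2915  0.2444] q [-0.55  0.44  1.27 -0.    1.44 -0.35] f [ 2.2 -4.9  0.8] w 1.0016680026057194 0.0
[[ 0.2    0.98  -0.002]
 [ 0.98  -0.2    0.   ]
 [-0.    -0.002 -1.   ]]
```

View pics/w2.png

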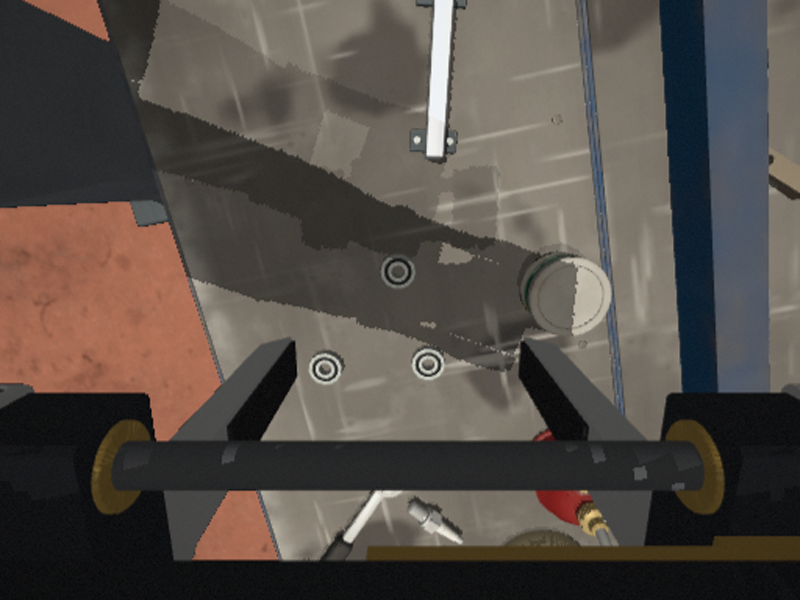

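The wrist view shows the three bearings at (398,271), (326,367) and (428,364). The rail top's outer end is at (437,157), running up to (445,5), and the tin is at (568,294).

Run:
```python
from h import *
for n,a in dict(b0=(398,271,.01),b2=(326,367,.01),b1=(428,364,.01),ro=(436,156.5,.04),ri=(445,3,.04),tin=(568,294,.042)).items(): print(n,wp('w2',*a).round(4))
```

```text
b0 [ 0.5357 -0.2886  0.01  ]
b2 [ 0.4495 -0.3662  0.01  ]
b1 [ 0.5456 -0.3823  0.01  ]
ro [ 0.5852 -0.1995  0.04  ]
ri [ 0.6111 -0.0954  0.04  ]
tin [ 0.6741 -0.3304  0.042 ]
```

Call:
jog_arm:
  increments:
    - {"dx":0,"dy":-0.0105,"dz":0,"wx":0,"wy":0,"wz":0.038,"jaw":0.3}
    - {"dx":0,"dy":0,"dz":0.03,"wx":0,"wy":0,"wz":0,"jaw":0.3}
    - {"dx":0,"dy":0,"dz":0.04,"wx":0,"wy":0,"wz":0,"jaw":0.3}
    - {"dx":0,"dy":0,"dz":0.04,"wx":0,"wy":0,"wz":0,"jaw":0.3}
    - {"dx":0,"dy":0,"dz":0.04,"wx":0,"wy":0,"wz":0,"jaw":0.3}
    - {"dx":0,"dy":0,"dz":0.025,"wx":0,"wy":0,"wz":0,"jaw":0.3}
    - {"dx":0,"dy":0,"dz":0,"wx":0,"wy":0,"wz":0,"jaw":0.3}
    - {"dx":0,"dy":0,"dz":0,"wx":0,"wy":0,"wz":0,"jaw":0.3}
    - {"dx":0,"dy":0,"dz":0,"wx":0,"wy":0,"wz":0,"jaw":0.3}
    - {"dx":0,"dy":0,"dz":0,"wx":0,"wy":0,"wz":0,"jaw":0.3}

```text
t: 4.2
tool_pos: [0.5348, -0.2832, 0.0731]
tool_rot: [0.001, 0.785, 0.619, 0.0]
ft_force: [-0.8, -0.4, 0.3]
width: 0.697
gripper_force: 0.0
```

```bash
cat >> h.py <<'E'
def to(x,y,z):
    s=ctrl.state(); R=toolR(); d=R.T@(np.array([x,y,z])-s['tool_pos'])
    print('t',round(s['t'],2),'pos',s['tool_pos'].round(4),'xang',np.degrees(np.arctan2(R[1,0],R[0,0])).round(2),'tilt',R[2,:2].round(4),'tool delta',d.round(4),'f',s['ft_force'].round(1),'w',round(s['width'],3),s['gripper_force'])
A=np.array([.635,.0045]); U=np.array([.237,.9716])
def rail(d): return A-d*U
E
python3 -c "
from h import *
to(.5356,-.2888,.013)"
```

```text
t 4.2 pos [ 0.5348 -0.2832  0.0731] xang 76.48 tilt [-0.0008  0.0024] tool delta [-0.0052  0.0019  0.0602] f [-0.8 -0.4  0.3] w 0.697 0.0
```

Call:
jog_arm:
  squeeze: 20
  increments:
    - {"dx":-0.005,"dy":0.002,"dz":0.02,"wx":0,"wy":0,"wz":0,"jaw":0.3}
    - {"dx":0,"dy":0,"dz":0.02,"wx":0,"wy":0,"wz":0,"jaw":0.3}
    - {"dx":0,"dy":0,"dz":0.01,"wx":0,"wy":0,"wz":0,"jaw":0.3}
    - {"dx":0,"dy":0,"dz":0.01,"wx":0,"wy":0,"wz":0,"jaw":0.3}
    - {"dx":0,"dy":0,"dz":0,"wx":0,"wy":0,"wz":0,"jaw":0.3}
    - {"dx":0,"dy":0,"dz":0,"wx":0,"wy":0,"wz":0,"jaw":0.75}
    - {"dx":0,"dy":0,"dz":0,"wx":0,"wy":0,"wz":0,"jaw":0.75}
    - {"dx":0,"dy":0,"dz":0,"wx":0,"wy":0,"wz":0,"jaw":0.75}
    - {"dx":0,"dy":0,"dz":0,"wx":0,"wy":0,"wz":0,"jaw":0.75}
    - {"dx":0,"dy":0,"dz":0,"wx":0,"wy":0,"wz":0,"jaw":0.75}

```text
t: 5.2
tool_pos: [0.535, -0.2882, 0.0115]
tool_rot: [0.0, 0.785, 0.619, 0.0]
ft_force: [-0.3, 0.1, 0.8]
width: 0.336
gripper_force: 20.0
```

```bash
python3 -c "
from h import *
to(*rail(.112),.054)"
```

```text
t 5.2 pos [ 0.535  -0.2882  0.0115] xang 76.48 tilt [-0.      0.0001] tool delta [ 0.196   0.0284 -0.0425] f [-0.3  0.1  0.8] w 0.336 20.00463992357254
```

Call:
jog_arm:
  squeeze: 30
  increments:
    - {"dx":0,"dy":0,"dz":-0.03,"wx":0,"wy":0,"wz":0,"jaw":0.75}
    - {"dx":0,"dy":0,"dz":-0.04,"wx":0,"wy":0,"wz":0,"jaw":0.75}
    - {"dx":0.026,"dy":0.004,"dz":-0.018,"wx":0,"wy":0,"wz":0,"jaw":0.75}
    - {"dx":0.04,"dy":0.006,"dz":0,"wx":0,"wy":0,"wz":0,"jaw":0.75}
    - {"dx":0.04,"dy":0.006,"dz":0,"wx":0,"wy":0,"wz":0,"jaw":0.75}
    - {"dx":0.04,"dy":0.006,"dz":0,"wx":0,"wy":0,"wz":0,"jaw":0.75}
    - {"dx":0.03,"dy":0.004,"dz":0,"wx":0,"wy":0,"wz":0,"jaw":0.75}
    - {"dx":0.02,"dy":0.0024,"dz":0,"wx":0,"wy":0,"wz":0,"jaw":0.75}
    - {"dx":0,"dy":0,"dz":0,"wx":0,"wy":0,"wz":0,"jaw":0.75}
    - {"dx":0,"dy":0,"dz":0,"wx":0,"wy":0,"wz":0,"jaw":0.75}

```text
t: 6.2
tool_pos: [0.6083, -0.1044, 0.0993]
tool_rot: [-0.0, 0.785, 0.619, -0.0]
ft_force: [0.4, 0.5, -0.5]
width: 0.332
gripper_force: 30.0
```

```bash
python3 -c "
from h import *
to(*rail(.112),.052)
wsnap('w3')"
```

```text
t 6.2 pos [ 0.6083 -0.1044  0.0993] xang 76.51 tilt [-0.0002 -0.0002] tool delta [0.0001 0.0002 0.0473] f [ 0.4  0.5 -0.5] w 0.332 29.99983102083206
t 6.25 [ 0.6081 -0.1049  0.0994] q [-0.23  0.56  1.44 -0.    1.15  0.01] f [ 0.7 -0.  -0.3] w 0.3296014122248561 29.99988466501236
[[ 0.234  0.972 -0.   ]
 [ 0.972 -0.234 -0.   ]
 [-0.    -0.    -1.   ]]
```

View pics/w3.png

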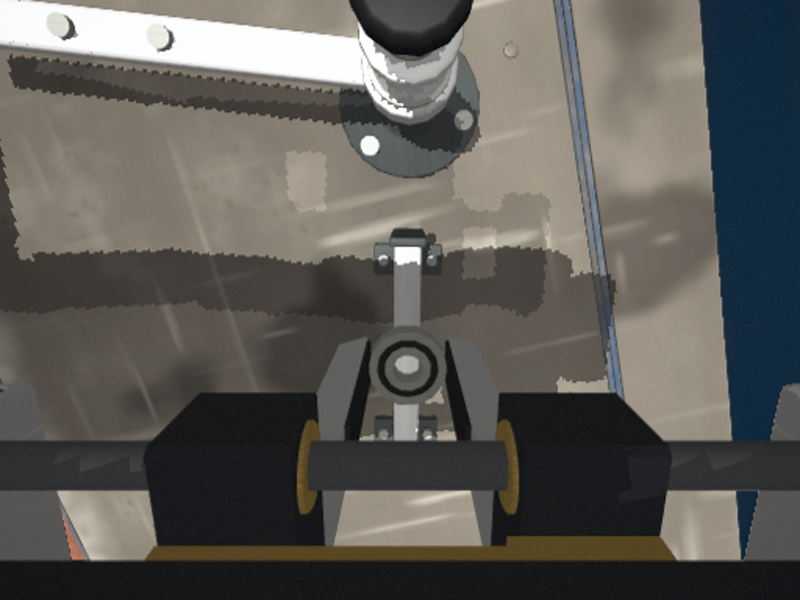

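Bearing held at (407,367), and the rail's midline is at column 407 directly under it. Checking both, and the pillar axis.

Run:
```python
from h import *
b=wp('w3',407,367,.098);p=wp('w3',407.5,300,.04);q=wp('w3',406,408,.04);s=wp('w3',408,232,.05)
V=np.array([U[1],-U[0]])
for n,x in dict(b=b,p=p,q=q,stop=s).items(): print(n,x.round(4),'d',-(x[:2]-A)@U,'y',(x[:2]-A)@V)
to(*rail(.112),.052)
```

```text
b [ 0.6083 -0.104   0.098 ] d 0.11178124449295575 y -0.00018417155144740202
p [ 0.6115 -0.0913  0.04  ] d 0.09868788780917581 y -0.00010350978835787939
q [ 0.5965 -0.1507  0.04  ] d 0.15989498847866326 y -0.0006593089468253164
stop [ 0.6201 -0.0565  0.05  ] d 0.06279371056360167 y -1.2346427735281305e-05
t 6.25 pos [ 0.6081 -0.1049  0.0994] xang 76.46 tilt [-0.0002 -0.0002] tool delta [0.0007 0.0002 0.0474] f [ 0.7 -0.  -0.3] w 0.33 29.99988466501236
```

Call:
jog_arm:
  increments:
    - {"dx":0,"dy":0,"dz":0.02,"wx":0,"wy":0,"wz":0,"jaw":0.75}
    - {"dx":0,"dy":0,"dz":0.015,"wx":0,"wy":0,"wz":0,"jaw":0.75}
    - {"dx":0,"dy":0,"dz":0.007,"wx":0,"wy":0,"wz":0,"jaw":0.75}
    - {"dx":0,"dy":0,"dz":0.004,"wx":0,"wy":0,"wz":0,"jaw":0.75}
    - {"dx":0,"dy":0,"dz":0.0005,"wx":0,"wy":0,"wz":0,"jaw":0.75}
    - {"dx":0,"dy":0,"dz":0.0005,"wx":0,"wy":0,"wz":0,"jaw":0.75}
    - {"dx":0,"dy":0,"dz":0,"wx":0,"wy":0,"wz":0,"jaw":0.75}
    - {"dx":0,"dy":0,"dz":0,"wx":0,"wy":0,"wz":0,"jaw":0.75}
    - {"dx":0,"dy":0,"dz":0,"wx":0,"wy":0,"wz":0,"jaw":0.75}
    - {"dx":0,"dy":0,"dz":0,"wx":0,"wy":0,"wz":0,"jaw":0.75}

```text
t: 7.25
tool_pos: [0.6084, -0.1043, 0.0526]
tool_rot: [0.0, 0.785, 0.619, 0.0]
ft_force: [-0.3, -0.1, -0.4]
width: 0.332
gripper_force: 30.0
```

Call:
jog_arm:
  increments:
    - {"dx":0,"dy":0,"dz":0.0008,"wx":0,"wy":0,"wz":0,"jaw":0.75}
    - {"dx":0,"dy":0,"dz":0,"wx":0,"wy":0,"wz":0,"jaw":0.75}
    - {"dx":0,"dy":0,"dz":0,"wx":0,"wy":0,"wz":0,"jaw":0.64}
    - {"dx":0,"dy":0,"dz":0,"wx":0,"wy":0,"wz":0,"jaw":0.58}
    - {"dx":0,"dy":0,"dz":0,"wx":0,"wy":0,"wz":0,"jaw":0.5}
    - {"dx":0,"dy":0,"dz":0,"wx":0,"wy":0,"wz":0,"jaw":0.4}
    - {"dx":0,"dy":0,"dz":0,"wx":0,"wy":0,"wz":0,"jaw":0.4}
    - {"dx":0,"dy":0,"dz":-0.02,"wx":0,"wy":0,"wz":0,"jaw":0.3}
    - {"dx":0,"dy":0,"dz":-0.04,"wx":0,"wy":0,"wz":0,"jaw":0.3}
    - {"dx":0,"dy":0,"dz":-0.03,"wx":0,"wy":0,"wz":0,"jaw":0.3}

```text
t: 8.25
tool_pos: [0.6086, -0.1043, 0.1436]
tool_rot: [0.0, 0.785, 0.619, 0.0]
ft_force: [-0.3, 0.0, -0.1]
width: 0.702
gripper_force: 0.0
```

```bash
python3 -c "
from h import *
wsnap('w4')
to(.5456,-.3823,.0115)
a=cv2.imread('pics/w4.png');cv2.imwrite('pics/w4.png',a)
"
```

```text
t 8.3 [ 0.6103 -0.1047  0.1488] q [-0.23  0.51  1.39  0.    1.23  0.01] f [0.6 0.  4.8] w 0.6986380953236925 0.0
[[ 0.234  0.972  0.007]
 [ 0.972 -0.234 -0.002]
 [ 0.     0.008 -1.   ]]
t 8.3 pos [ 0.6103 -0.1047  0.1488] xang 76.48 tilt [0.0001 0.0077] tool delta [-0.2851  0.001   0.1373] f [0.6 0.  4.8] w 0.699 0.0
```

View pics/w4.png

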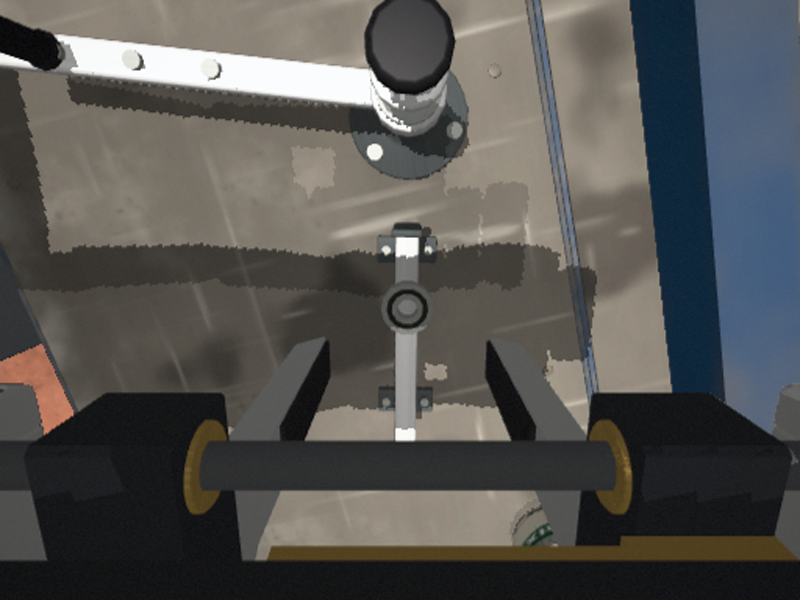

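The first bearing lies at (406,307), centred on the rail. Next is b1.

Call:
jog_arm:
  increments:
    - {"dx":-0.03,"dy":0,"dz":0,"wx":0,"wy":0,"wz":0,"jaw":0.3}
    - {"dx":-0.045,"dy":0,"dz":0,"wx":0,"wy":0,"wz":0,"jaw":0.3}
    - {"dx":-0.045,"dy":0,"dz":0,"wx":0,"wy":0,"wz":0,"jaw":0.3}
    - {"dx":-0.045,"dy":0,"dz":0,"wx":0,"wy":0,"wz":0,"jaw":0.3}
    - {"dx":-0.045,"dy":0,"dz":0,"wx":0,"wy":0,"wz":0,"jaw":0.3}
    - {"dx":-0.045,"dy":0,"dz":0.02,"wx":0,"wy":0,"wz":0,"jaw":0.3}
    - {"dx":-0.03,"dy":0.001,"dz":0.03,"wx":0,"wy":0,"wz":0,"jaw":0.3}
    - {"dx":0,"dy":0,"dz":0,"wx":0,"wy":0,"wz":0,"jaw":0.3}
    - {"dx":0,"dy":0,"dz":0,"wx":0,"wy":0,"wz":0,"jaw":0.3}
    - {"dx":0,"dy":0,"dz":0,"wx":0,"wy":0,"wz":0,"jaw":0.3}

```text
t: 9.3
tool_pos: [0.5435, -0.3809, 0.0928]
tool_rot: [0.001, 0.785, 0.619, 0.0]
ft_force: [0.2, -0.2, 0.6]
width: 0.696
gripper_force: 0.0
```

```bash
cat >> h.py <<'E'
def find(name,save=None):
    # bearing search: hough circles in wrist picture, reported at z=.01
    wsnap(name); g=cv2.cvtColor(cv2.imread(f'pics/{name}.png'),cv2.COLOR_BGR2GRAY)
    M=json.load(open(name+'.json')); h=-(np.array(M['R']).T@np.array(M['t']))[2]-.01
    r=M['fx']/.64*.016/h
    c=cv2.HoughCircles(cv2.GaussianBlur(g,(5,5),1.2),cv2.HOUGH_GRADIENT,1,40,param1=120,param2=24,minRadius=int(r*.85),maxRadius=int(r*1.2))
    print('r',r)
    if c is not None:
        for x,y,rr in c[0][:8]: print((x,y,rr),wp(name,x,y,.01).round(4))
E
python3 -c "
from h import *
find('w5')
to(.5456,-.3823,.0115)
print('predicted px',np.array(proj('wrist',[.5456,-.3823,.01]))/.64)
"
```

```text
t 9.35 [ 0.5437 -0.3808  0.093 ] q [-0.67  0.66  1.28  0.    1.19 -0.43] f [ 0.1 -0.3 -0. ] w 0.6977976569688646 0.0
[[ 0.232  0.973  0.002]
 [ 0.973 -0.232 -0.001]
 [-0.001  0.002 -1.   ]]
r 28.92318230428922
t 9.35 pos [ 0.5437 -0.3808  0.093 ] xang 76.56 tilt [-0.0007  0.0018] tool delta [-0.0009  0.0021  0.0815] f [ 0.1 -0.3 -0. ] w 0.698 0.0
predicted px [410.57875955 314.00601589]
```

View pics/w5.png

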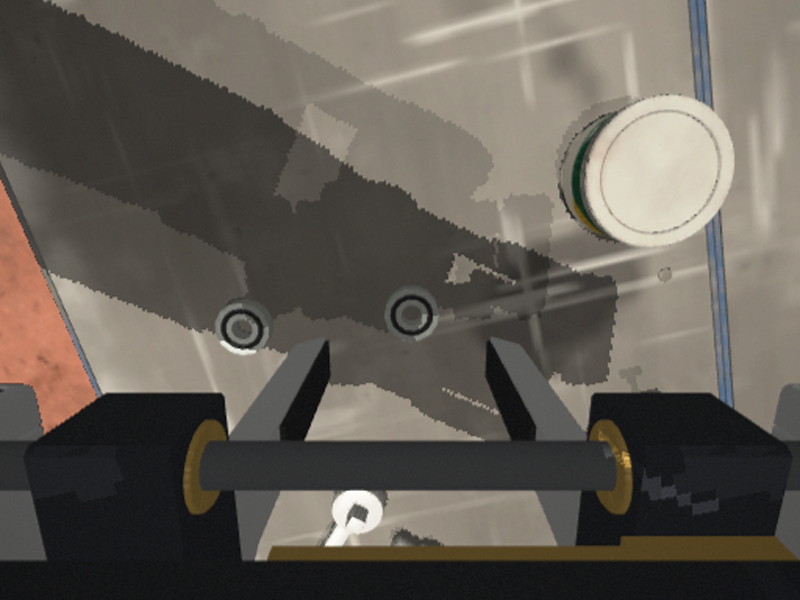

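Bearing b1 is at (411,314), exactly as predicted, and b2 is at (242,328). Descend and grip.

Call:
jog_arm:
  increments:
    - {"dx":-0.001,"dy":0.002,"dz":0.03,"wx":0,"wy":0,"wz":0,"jaw":0.3}
    - {"dx":0,"dy":0,"dz":0.03,"wx":0,"wy":0,"wz":0,"jaw":0.3}
    - {"dx":0,"dy":0,"dz":0.013,"wx":0,"wy":0,"wz":0,"jaw":0.4}
    - {"dx":0,"dy":0,"dz":0.008,"wx":0,"wy":0,"wz":0,"jaw":0.4}
    - {"dx":0,"dy":0,"dz":0,"wx":0,"wy":0,"wz":0,"jaw":0.4}
    - {"dx":0,"dy":0,"dz":0,"wx":0,"wy":0,"wz":0,"jaw":0.75}
    - {"dx":0,"dy":0,"dz":0,"wx":0,"wy":0,"wz":0,"jaw":0.75}
    - {"dx":0,"dy":0,"dz":0,"wx":0,"wy":0,"wz":0,"jaw":0.75}
    - {"dx":0,"dy":0,"dz":0,"wx":0,"wy":0,"wz":0,"jaw":0.75}
    - {"dx":0,"dy":0,"dz":0,"wx":0,"wy":0,"wz":0,"jaw":0.75}

```text
t: 10.35
tool_pos: [0.5447, -0.3832, 0.0114]
tool_rot: [0.0, 0.785, 0.619, 0.0]
ft_force: [-0.9, 1.4, 6.3]
width: 0.335
gripper_force: 30.6
```

```bash
python3 -c "
from h import *
to(*rail(.152),.051)"
```

```text
t 10.35 pos [ 0.5447 -0.3832  0.0114] xang 76.48 tilt [-0.0003  0.0008] tool delta [ 0.2461 -0.0033 -0.0397] f [-0.9  1.4  6.3] w 0.335 30.560087786143413
```

Call:
jog_arm:
  increments:
    - {"dx":0,"dy":0,"dz":-0.03,"wx":0,"wy":0,"wz":0,"jaw":0.75}
    - {"dx":0,"dy":0,"dz":-0.04,"wx":0,"wy":0,"wz":0,"jaw":0.75}
    - {"dx":0.03,"dy":-0.0005,"dz":-0.02,"wx":0,"wy":0,"wz":0,"jaw":0.75}
    - {"dx":0.043,"dy":-0.0005,"dz":0,"wx":0,"wy":0,"wz":0,"jaw":0.75}
    - {"dx":0.043,"dy":-0.0005,"dz":0,"wx":0,"wy":0,"wz":0,"jaw":0.75}
    - {"dx":0.043,"dy":-0.0005,"dz":0,"wx":0,"wy":0,"wz":0,"jaw":0.75}
    - {"dx":0.043,"dy":-0.0005,"dz":0,"wx":0,"wy":0,"wz":0,"jaw":0.75}
    - {"dx":0.03,"dy":-0.0005,"dz":0,"wx":0,"wy":0,"wz":0,"jaw":0.75}
    - {"dx":0.014,"dy":-0.0003,"dz":0,"wx":0,"wy":0,"wz":0,"jaw":0.75}
    - {"dx":0,"dy":0,"dz":0,"wx":0,"wy":0,"wz":0,"jaw":0.75}

```text
t: 11.35
tool_pos: [0.599, -0.142, 0.1006]
tool_rot: [-0.0, 0.785, 0.62, -0.0]
ft_force: [0.3, -1.3, -0.4]
width: 0.329
gripper_force: 30.0
```

Call:
jog_arm:
  increments:
    - {"dx":0,"dy":0,"dz":0,"wx":0,"wy":0,"wz":0,"jaw":0.75}
    - {"dx":0,"dy":0,"dz":0.02,"wx":0,"wy":0,"wz":0,"jaw":0.75}
    - {"dx":0,"dy":0,"dz":0.005,"wx":0,"wy":0,"wz":0,"jaw":0.75}
    - {"dx":0,"dy":0,"dz":0,"wx":0,"wy":0,"wz":0,"jaw":0.75}
    - {"dx":0,"dy":0,"dz":0,"wx":0,"wy":0,"wz":0,"jaw":0.75}
    - {"dx":0,"dy":0,"dz":0,"wx":0,"wy":0,"wz":0,"jaw":0.75}
    - {"dx":0,"dy":0,"dz":0,"wx":0,"wy":0,"wz":0,"jaw":0.75}
    - {"dx":0,"dy":0,"dz":0,"wx":0,"wy":0,"wz":0,"jaw":0.75}
    - {"dx":0,"dy":0,"dz":0,"wx":0,"wy":0,"wz":0,"jaw":0.75}
    - {"dx":0,"dy":0,"dz":0,"wx":0,"wy":0,"wz":0,"jaw":0.75}

```text
t: 12.35
tool_pos: [0.5988, -0.143, 0.0757]
tool_rot: [0.0, 0.785, 0.619, 0.0]
ft_force: [-0.5, -0.9, 0.1]
width: 0.334
gripper_force: 30.0
```

```bash
python3 -c "
from h import *
to(*rail(.152),.052)"
```

```text
t 12.35 pos [ 0.5988 -0.143   0.0757] xang 76.48 tilt [0.     0.0001] tool delta [-0.0001  0.0002  0.0237] f [-0.5 -0.9  0.1] w 0.334 29.999865889549255
```

Call:
jog_arm:
  increments:
    - {"dx":0,"dy":0,"dz":0.014,"wx":0,"wy":0,"wz":0,"jaw":0.75}
    - {"dx":0,"dy":0,"dz":0.007,"wx":0,"wy":0,"wz":0,"jaw":0.75}
    - {"dx":0,"dy":0,"dz":0.003,"wx":0,"wy":0,"wz":0,"jaw":0.75}
    - {"dx":0,"dy":0,"dz":0,"wx":0,"wy":0,"wz":0,"jaw":0.75}
    - {"dx":0,"dy":0,"dz":0,"wx":0,"wy":0,"wz":0,"jaw":0.75}
    - {"dx":0,"dy":0,"dz":0,"wx":0,"wy":0,"wz":0,"jaw":0.75}
    - {"dx":0,"dy":0,"dz":0,"wx":0,"wy":0,"wz":0,"jaw":0.75}
    - {"dx":0,"dy":0,"dz":0,"wx":0,"wy":0,"wz":0,"jaw":0.64}
    - {"dx":0,"dy":0,"dz":0,"wx":0,"wy":0,"wz":0,"jaw":0.58}
    - {"dx":0,"dy":0,"dz":0,"wx":0,"wy":0,"wz":0,"jaw":0.5}

```text
t: 13.35
tool_pos: [0.5988, -0.1431, 0.0515]
tool_rot: [0.0, 0.785, 0.619, -0.0]
ft_force: [0.1, 0.1, -0.3]
width: 0.474
gripper_force: 0.0
```

Call:
jog_arm:
  increments:
    - {"dx":0,"dy":0,"dz":0,"wx":0,"wy":0,"wz":0,"jaw":0.4}
    - {"dx":0,"dy":0,"dz":0,"wx":0,"wy":0,"wz":0,"jaw":0.4}
    - {"dx":0,"dy":0,"dz":-0.02,"wx":0,"wy":0,"wz":0,"jaw":0.3}
    - {"dx":0,"dy":0,"dz":-0.03,"wx":0,"wy":0,"wz":0,"jaw":0.3}
    - {"dx":-0.02,"dy":-0.02,"dz":-0.02,"wx":0,"wy":0,"wz":0,"jaw":0.3}
    - {"dx":-0.04,"dy":-0.02,"dz":0,"wx":0,"wy":0,"wz":0,"jaw":0.3}
    - {"dx":-0.04,"dy":-0.02,"dz":0,"wx":0,"wy":0,"wz":0,"jaw":0.3}
    - {"dx":-0.04,"dy":-0.02,"dz":0,"wx":0,"wy":0,"wz":0,"jaw":0.3}
    - {"dx":-0.04,"dy":-0.01,"dz":0,"wx":0,"wy":0,"wz":0,"jaw":0.3}
    - {"dx":0,"dy":0,"dz":0,"wx":0,"wy":0,"wz":0,"jaw":0.3}

```text
t: 14.35
tool_pos: [0.4671, -0.3005, 0.1219]
tool_rot: [0.0, 0.787, 0.617, -0.0]
ft_force: [0.7, 0.9, 0.3]
width: 0.701
gripper_force: 0.0
```

```bash
python3 -c "
from h import *
wsnap('w6')
to(.4495,-.3662,.0115)"
```

```text
t 14.4 [ 0.4682 -0.2987  0.1218] q [-0.63  0.41  1.61 -0.    1.13 -0.39] f [ 0.  -0.6  0.2] w 0.699680281266902 0.0
[[ 0.237  0.972  0.   ]
 [ 0.972 -0.237 -0.   ]
 [-0.     0.    -1.   ]]
t 14.4 pos [ 0.4682 -0.2987  0.1218] xang 76.29 tilt [-0.0002  0.0003] tool delta [-0.07   -0.0022  0.1103] f [ 0.  -0.6  0.2] w 0.7 0.0
```

View pics/w6.png

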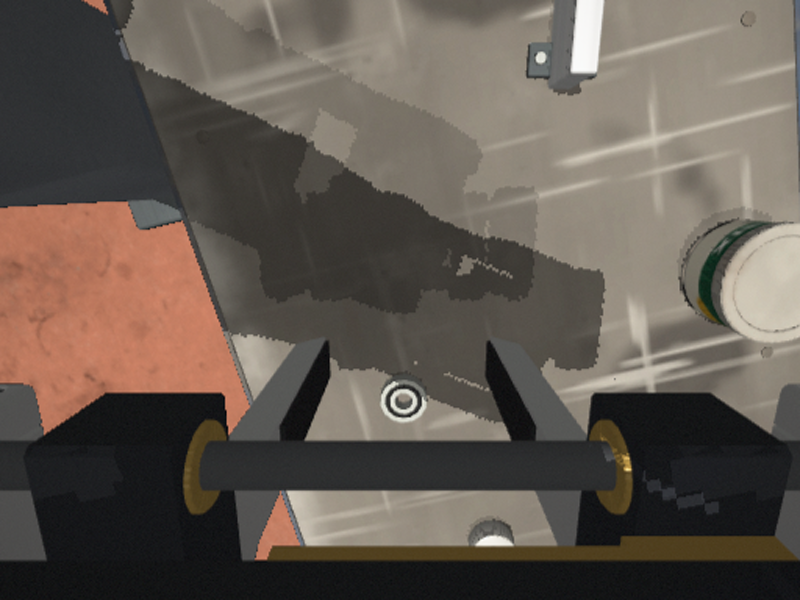

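The last bearing is at (403,401). The rail's outer end is at (583,74), and no other bearing is in view.

```bash
python3 -c "
from h import *
p=wp('w6',403,401,.01);print(p)
to(p[0],p[1],.0115)"
```

```text
[ 0.44768542 -0.36780252  0.01      ]
t 14.4 pos [ 0.4682 -0.2987  0.1218] xang 76.29 tilt [-0.0002  0.0003] tool delta [-0.072  -0.0036  0.1103] f [ 0.  -0.6  0.2] w 0.7 0.0
```

Call:
jog_arm:
  increments:
    - {"dx":-0.036,"dy":-0.002,"dz":0,"wx":0,"wy":0,"wz":0,"jaw":0.3}
    - {"dx":-0.036,"dy":-0.001,"dz":0.02,"wx":0,"wy":0,"wz":0,"jaw":0.3}
    - {"dx":0,"dy":0,"dz":0.04,"wx":0,"wy":0,"wz":0,"jaw":0.3}
    - {"dx":0,"dy":0,"dz":0.02,"wx":0,"wy":0,"wz":0,"jaw":0.3}
    - {"dx":0,"dy":0,"dz":0,"wx":0,"wy":0,"wz":0,"jaw":0.4}
    - {"dx":0,"dy":0,"dz":0,"wx":0,"wy":0,"wz":0,"jaw":0.4}
    - {"dx":0,"dy":0,"dz":0,"wx":0,"wy":0,"wz":0,"jaw":0.4}
    - {"dx":0,"dy":0,"dz":0,"wx":0,"wy":0,"wz":0,"jaw":0.4}
    - {"dx":0,"dy":0,"dz":0,"wx":0,"wy":0,"wz":0,"jaw":0.4}
    - {"dx":0,"dy":0,"dz":0,"wx":0,"wy":0,"wz":0,"jaw":0.4}

```text
t: 15.4
tool_pos: [0.4496, -0.3665, 0.0422]
tool_rot: [0.0, 0.785, 0.619, 0.0]
ft_force: [-0.8, -0.5, -0.6]
width: 0.599
gripper_force: 0.0
```

```bash
python3 -c "
from h import *
to(.448,-.3675,.0125)"
```

```text
t 15.4 pos [ 0.4496 -0.3665  0.0422] xang 76.48 tilt [-0.0004  0.0007] tool delta [-0.0014 -0.0013  0.0297] f [-0.8 -0.5 -0.6] w 0.599 0.0
```

Call:
jog_arm:
  increments:
    - {"dx":-0.001,"dy":-0.001,"dz":0.015,"wx":0,"wy":0,"wz":0,"jaw":0.4}
    - {"dx":0,"dy":0,"dz":0.01,"wx":0,"wy":0,"wz":0,"jaw":0.4}
    - {"dx":0,"dy":0,"dz":0.005,"wx":0,"wy":0,"wz":0,"jaw":0.4}
    - {"dx":0,"dy":0,"dz":0,"wx":0,"wy":0,"wz":0,"jaw":0.4}
    - {"dx":0,"dy":0,"dz":0,"wx":0,"wy":0,"wz":0,"jaw":0.75}
    - {"dx":0,"dy":0,"dz":0,"wx":0,"wy":0,"wz":0,"jaw":0.75}
    - {"dx":0,"dy":0,"dz":0,"wx":0,"wy":0,"wz":0,"jaw":0.75}
    - {"dx":0,"dy":0,"dz":0,"wx":0,"wy":0,"wz":0,"jaw":0.75}
    - {"dx":0,"dy":0,"dz":0,"wx":0,"wy":0,"wz":0,"jaw":0.75}
    - {"dx":0,"dy":0,"dz":0,"wx":0,"wy":0,"wz":0,"jaw":0.75}

```text
t: 16.4
tool_pos: [0.448, -0.367, 0.0114]
tool_rot: [-0.0, 0.785, 0.619, -0.0]
ft_force: [-0.5, -0.3, -0.4]
width: 0.329
gripper_force: 30.0
```

```bash
python3 -c "
from h import *
to(*rail(.192),.052)"
```

```text
t 16.4 pos [ 0.448  -0.367   0.0114] xang 76.48 tilt [ 0.0003 -0.0006] tool delta [ 0.2129  0.0943 -0.0406] f [-0.5 -0.3 -0.4] w 0.329 29.999878406524658
```

Call:
jog_arm:
  increments:
    - {"dx":0,"dy":0,"dz":-0.03,"wx":0,"wy":0,"wz":0,"jaw":0.75}
    - {"dx":0,"dy":0,"dz":-0.04,"wx":0,"wy":0,"wz":0,"jaw":0.75}
    - {"dx":0.028,"dy":0.012,"dz":-0.02,"wx":0,"wy":0,"wz":0,"jaw":0.75}
    - {"dx":0.04,"dy":0.018,"dz":0,"wx":0,"wy":0,"wz":0,"jaw":0.75}
    - {"dx":0.04,"dy":0.018,"dz":0,"wx":0,"wy":0,"wz":0,"jaw":0.75}
    - {"dx":0.04,"dy":0.018,"dz":0,"wx":0,"wy":0,"wz":0,"jaw":0.75}
    - {"dx":0.035,"dy":0.016,"dz":0,"wx":0,"wy":0,"wz":0,"jaw":0.75}
    - {"dx":0.02,"dy":0.008,"dz":0,"wx":0,"wy":0,"wz":0,"jaw":0.75}
    - {"dx":0.01,"dy":0.004,"dz":0,"wx":0,"wy":0,"wz":0,"jaw":0.75}
    - {"dx":0,"dy":0,"dz":0,"wx":0,"wy":0,"wz":0,"jaw":0.75}

```text
t: 17.4
tool_pos: [0.5896, -0.1813, 0.1014]
tool_rot: [-0.0, 0.785, 0.619, -0.0]
ft_force: [-0.2, -1.0, -0.2]
width: 0.329
gripper_force: 30.0
```

Call:
jog_arm:
  increments:
    - {"dx":0,"dy":0,"dz":0,"wx":0,"wy":0,"wz":0,"jaw":0.75}
    - {"dx":0,"dy":0,"dz":0.02,"wx":0,"wy":0,"wz":0,"jaw":0.75}
    - {"dx":0,"dy":0,"dz":0.005,"wx":0,"wy":0,"wz":0,"jaw":0.75}
    - {"dx":0,"dy":0,"dz":0,"wx":0,"wy":0,"wz":0,"jaw":0.75}
    - {"dx":0,"dy":0,"dz":0,"wx":0,"wy":0,"wz":0,"jaw":0.75}
    - {"dx":0,"dy":0,"dz":0,"wx":0,"wy":0,"wz":0,"jaw":0.75}
    - {"dx":0,"dy":0,"dz":0,"wx":0,"wy":0,"wz":0,"jaw":0.75}
    - {"dx":0,"dy":0,"dz":0,"wx":0,"wy":0,"wz":0,"jaw":0.75}
    - {"dx":0,"dy":0,"dz":0,"wx":0,"wy":0,"wz":0,"jaw":0.75}
    - {"dx":0,"dy":0,"dz":0,"wx":0,"wy":0,"wz":0,"jaw":0.75}

```text
t: 18.4
tool_pos: [0.5894, -0.182, 0.0767]
tool_rot: [0.0, 0.785, 0.619, 0.0]
ft_force: [1.1, 0.1, -1.0]
width: 0.328
gripper_force: 30.0
```

```bash
python3 -c "
from h import *
wsnap('w7')
to(*rail(.192),.052)"
```

```text
t 18.45 [ 0.5894 -0.1819  0.0767] q [-0.36  0.59  1.45 -0.    1.1  -0.12] f [-0.2 -0.3  0.2] w 0.33099960087977826 29.999965131282806
[[ 0.234  0.972  0.   ]
 [ 0.972 -0.234 -0.   ]
 [-0.     0.    -1.   ]]
t 18.45 pos [ 0.5894 -0.1819  0.0767] xang 76.48 tilt [-0.  0.] tool delta [-0.0001  0.0001  0.0247] f [-0.2 -0.3  0.2] w 0.331 29.999965131282806
```

View pics/w7.png

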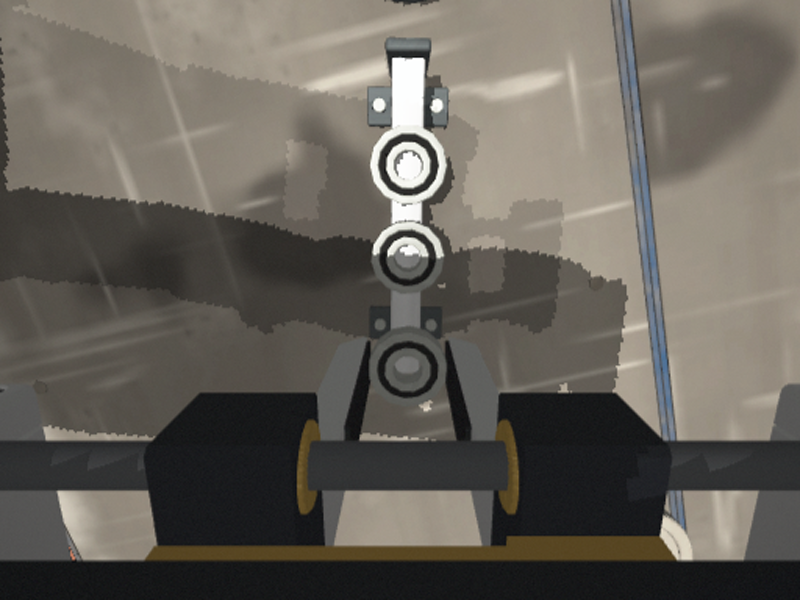

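Two bearings at (408,164) and (407,257) lie centred on the rail, and the third hangs at (407,369) above it. Lower and release.

Call:
jog_arm:
  increments:
    - {"dx":0,"dy":0,"dz":0.014,"wx":0,"wy":0,"wz":0,"jaw":0.75}
    - {"dx":0,"dy":0,"dz":0.007,"wx":0,"wy":0,"wz":0,"jaw":0.75}
    - {"dx":0,"dy":0,"dz":0.004,"wx":0,"wy":0,"wz":0,"jaw":0.75}
    - {"dx":0,"dy":0,"dz":0,"wx":0,"wy":0,"wz":0,"jaw":0.75}
    - {"dx":0,"dy":0,"dz":0,"wx":0,"wy":0,"wz":0,"jaw":0.75}
    - {"dx":0,"dy":0,"dz":0,"wx":0,"wy":0,"wz":0,"jaw":0.75}
    - {"dx":0,"dy":0,"dz":0,"wx":0,"wy":0,"wz":0,"jaw":0.75}
    - {"dx":0,"dy":0,"dz":0,"wx":0,"wy":0,"wz":0,"jaw":0.64}
    - {"dx":0,"dy":0,"dz":0,"wx":0,"wy":0,"wz":0,"jaw":0.58}
    - {"dx":0,"dy":0,"dz":0,"wx":0,"wy":0,"wz":0,"jaw":0.5}

```text
t: 19.45
tool_pos: [0.5894, -0.182, 0.0516]
tool_rot: [0.0, 0.785, 0.619, 0.0]
ft_force: [1.4, 1.1, -1.0]
width: 0.468
gripper_force: 0.0
```

Call:
jog_arm:
  increments:
    - {"dx":0,"dy":0,"dz":0,"wx":0,"wy":0,"wz":0,"jaw":0.4}
    - {"dx":0,"dy":0,"dz":0,"wx":0,"wy":0,"wz":0,"jaw":0.4}
    - {"dx":0,"dy":0,"dz":-0.02,"wx":0,"wy":0,"wz":0,"jaw":0.3}
    - {"dx":0,"dy":0,"dz":-0.04,"wx":0,"wy":0,"wz":0,"jaw":0.3}
    - {"dx":0,"dy":0,"dz":-0.04,"wx":0,"wy":0,"wz":0,"jaw":0.3}
    - {"dx":0,"dy":0,"dz":-0.04,"wx":0,"wy":0,"wz":0,"jaw":0.3}
    - {"dx":0,"dy":-0.01,"dz":-0.03,"wx":0,"wy":0,"wz":0,"jaw":0.3}
    - {"dx":0,"dy":-0.03,"dz":0,"wx":0,"wy":0,"wz":0,"jaw":0.3}
    - {"dx":0,"dy":-0.02,"dz":0,"wx":0,"wy":0,"wz":0,"jaw":0.3}
    - {"dx":0,"dy":0,"dz":0,"wx":0,"wy":0,"wz":0,"jaw":0.3}

```text
t: 20.45
tool_pos: [0.5297, -0.1676, 0.2224]
tool_rot: [0.0, 0.785, 0.619, 0.0]
ft_force: [-0.3, 0.5, -0.4]
width: 0.702
gripper_force: 0.0
```

```bash
python3 -c "
from h import *
wsnap('w8')
to(.48,.06,.22)"
```

```text
t 20.5 [ 0.5307 -0.1679  0.2223] q [-0.37  0.31  1.49 -0.    1.34 -0.14] f [ 0.5 -0.3  0. ] w 0.70068560325488 0.0
[[ 0.234  0.972  0.001]
 [ 0.972 -0.234 -0.   ]
 [-0.     0.001 -1.   ]]
t 20.5 pos [ 0.5307 -0.1679  0.2223] xang 76.47 tilt [-0.0001  0.0009] tool delta [ 0.2097 -0.1027  0.0021] f [ 0.5 -0.3  0. ] w 0.701 0.0
```

View pics/w8.png

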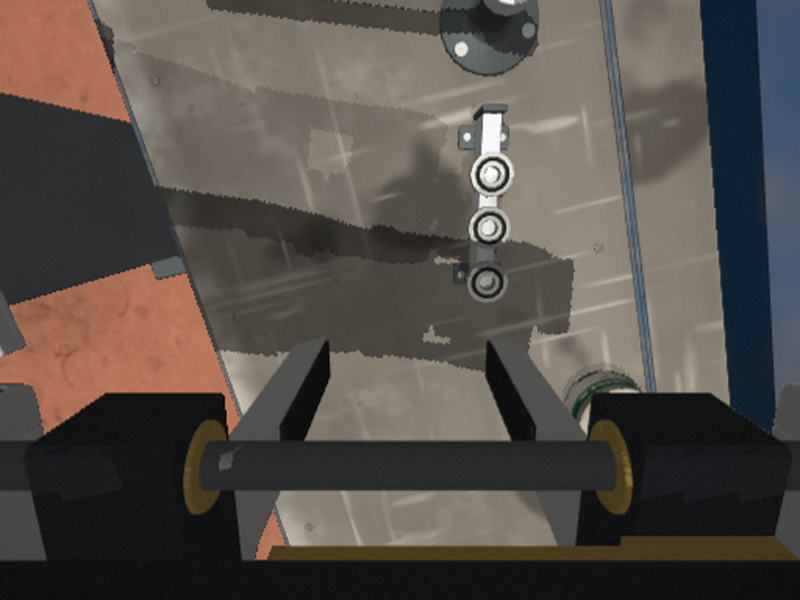

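All three bearings lie on the rail at (491,174), (488,228) and (487,281), with the bar clear. From the earlier w4 picture, the bar screws at (132,60) and (210,69) and the cap at (410,43) give the bar's angle and the pillar axis.

Run:
```python
from h import *
a=wp('w4',132,60,.088);b=wp('w4',210,69,.088);c=wp('w4',409,44,.162)
print(a,b,c)
d=a-b;print(np.degrees(np.arctan2(d[1],d[0])), np.hypot(*d[:2]))
for X in (A,c[:2]):
  for p in (a,b):
    e=p[:2]-X; an=np.arctan2(e[1],e[0]); print(X,np.degrees(an),np.hypot(*e),X+.165*np.array([np.cos(an),np.sin(an)]))
```

```text
[0.51772776 0.04650423 0.088     ] [0.55054195 0.0348291  0.088     ] [0.63519155 0.00397704 0.162     ]
160.41468385786246 0.03482929973688761
[0.635  0.0045] 160.29363867707806 0.12456778990665572 [0.47966354 0.06013796]
[0.635  0.0045] 160.24665871181688 0.08973859806222118 [0.47970921 0.06026531]
[0.63519155 0.00397704] 160.0974588723753 0.12492519720851696 [0.4800465  0.06014655]
[0.63519155 0.00397704] 159.97482748038195 0.09009663766704196 [0.48016708 0.06047848]
```

Call:
jog_arm:
  increments:
    - {"dx":0.03,"dy":-0.015,"dz":0,"wx":0,"wy":0,"wz":0,"jaw":0.3}
    - {"dx":0.04,"dy":-0.02,"dz":0,"wx":0,"wy":0,"wz":0,"jaw":0.3}
    - {"dx":0.04,"dy":-0.02,"dz":0,"wx":0,"wy":0,"wz":0,"jaw":0.3}
    - {"dx":0.04,"dy":-0.02,"dz":0,"wx":0,"wy":0,"wz":0,"jaw":0.3}
    - {"dx":0.04,"dy":-0.02,"dz":0,"wx":0,"wy":0,"wz":0,"jaw":0.3}
    - {"dx":0.02,"dy":-0.008,"dz":0,"wx":0,"wy":0,"wz":0,"jaw":0.3}
    - {"dx":0,"dy":0,"dz":0,"wx":0,"wy":0,"wz":0.13,"jaw":0.3}
    - {"dx":0,"dy":0,"dz":0,"wx":0,"wy":0,"wz":0.13,"jaw":0.3}
    - {"dx":0,"dy":0,"dz":0,"wx":0,"wy":0,"wz":0.13,"jaw":0.3}
    - {"dx":0,"dy":0,"dz":0,"wx":0,"wy":0,"wz":0.13,"jaw":0.3}

```text
t: 21.5
tool_pos: [0.4807, 0.0605, 0.2216]
tool_rot: [-0.0, 0.919, 0.394, -0.0]
ft_force: [0.1, 0.4, 0.2]
width: 0.699
gripper_force: 0.0
```

Call:
jog_arm:
  increments:
    - {"dx":0,"dy":0,"dz":0,"wx":0,"wy":0,"wz":0.145,"jaw":0.3}
    - {"dx":0,"dy":0,"dz":0,"wx":0,"wy":0,"wz":0.145,"jaw":0.3}
    - {"dx":0,"dy":0,"dz":0,"wx":0,"wy":0,"wz":0.145,"jaw":0.3}
    - {"dx":0,"dy":0,"dz":0,"wx":0,"wy":0,"wz":0.145,"jaw":0.3}
    - {"dx":0,"dy":0,"dz":0,"wx":0,"wy":0,"wz":0.145,"jaw":0.3}
    - {"dx":0,"dy":0,"dz":0,"wx":0,"wy":0,"wz":0.145,"jaw":0.3}
    - {"dx":0,"dy":0,"dz":0,"wx":0,"wy":0,"wz":0.145,"jaw":0.3}
    - {"dx":0,"dy":0,"dz":0,"wx":0,"wy":0,"wz":0.145,"jaw":0.3}
    - {"dx":0,"dy":0,"dz":0,"wx":0,"wy":0,"wz":0,"jaw":0.3}
    - {"dx":0,"dy":0,"dz":0,"wx":0,"wy":0,"wz":0,"jaw":0.3}

```text
t: 22.5
tool_pos: [0.4804, 0.0604, 0.2216]
tool_rot: [0.0, 0.986, -0.17, -0.0]
ft_force: [0.1, 0.5, -0.9]
width: 0.7
gripper_force: 0.0
```

```bash
python3 -c "
from h import *
wsnap('w9')
to(.48,.06,.116)"
```

```text
t 22.55 [0.4803 0.0604 0.2215] q [0.05 0.15 1.69 0.   1.3  1.96] f [-0.1 -0.4 -0.2] w 0.6991248521373125 0.0
[[ 0.942 -0.334 -0.   ]
 [-0.334 -0.942  0.   ]
 [-0.     0.    -1.   ]]
t 22.55 pos [0.4803 0.0604 0.2215] xang -19.54 tilt [-0.0001  0.    ] tool delta [-0.0002  0.0004  0.1055] f [-0.1 -0.4 -0.2] w 0.699 0.0
```

View pics/w9.png

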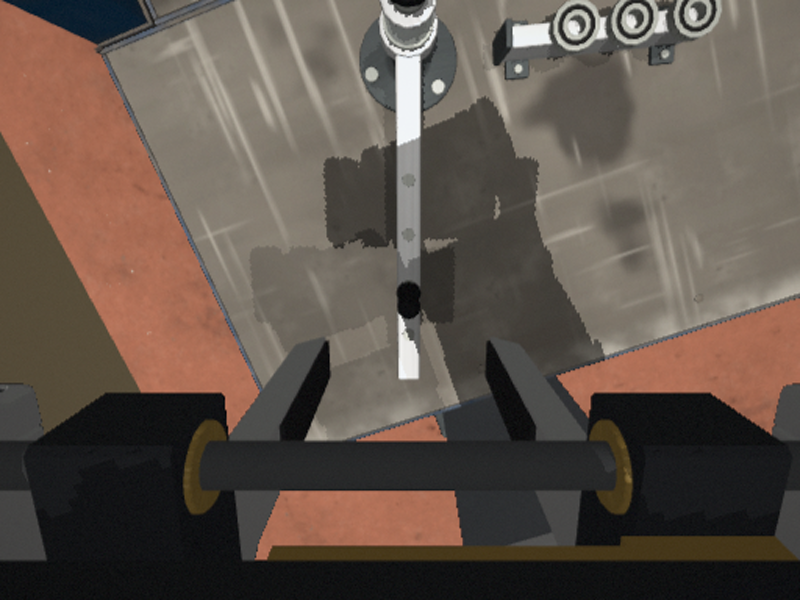

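The handle is at (409,300), the bar runs straight up the image along column 408 between the fingers, and the three bearings are top right.

```bash
python3 -c "
from h import *
M=json.load(open('w9.json'))
for z in (.091,.131): print((np.array(proj('wrist',[.48,.06,z],M))+.5)/.64-.5)
print(wp('w9',409,308,.131))"
```

```text
[408.4094882  293.77922221]
[408.52212492 309.40249769]
[0.48071574 0.05944761 0.131     ]
```

Call:
jog_arm:
  squeeze: 12
  increments:
    - {"dx":0,"dy":0,"dz":0.03,"wx":0,"wy":0,"wz":0,"jaw":0.4}
    - {"dx":0,"dy":0,"dz":0.04,"wx":0,"wy":0,"wz":0,"jaw":0.5}
    - {"dx":0,"dy":0,"dz":0.02,"wx":0,"wy":0,"wz":0,"jaw":0.5}
    - {"dx":0,"dy":0,"dz":0.014,"wx":0,"wy":0,"wz":0,"jaw":0.5}
    - {"dx":0,"dy":0,"dz":0,"wx":0,"wy":0,"wz":0,"jaw":0.6}
    - {"dx":0,"dy":0,"dz":0,"wx":0,"wy":0,"wz":0,"jaw":0.9}
    - {"dx":0,"dy":0,"dz":0,"wx":0,"wy":0,"wz":0,"jaw":0.95}
    - {"dx":0,"dy":0,"dz":0,"wx":0,"wy":0,"wz":0,"jaw":0.95}
    - {"dx":0,"dy":0,"dz":0,"wx":0,"wy":0,"wz":0,"jaw":0.95}
    - {"dx":0,"dy":0,"dz":0,"wx":0,"wy":0,"wz":0,"jaw":0.95}

```text
t: 23.55
tool_pos: [0.4803, 0.0603, 0.1183]
tool_rot: [-0.0, 0.985, -0.172, 0.001]
ft_force: [-0.7, -0.3, 5.2]
width: 0.143
gripper_force: 12.0
```

```bash
python3 -c "
from h import *
to(.635,.004,.116)"
```

```text
t 23.55 pos [0.4803 0.0603 0.1183] xang -19.77 tilt [ 0.0011 -0.0004] tool delta [0.1646 0.0007 0.0025] f [-0.7 -0.3  5.2] w 0.143 12.000767667777836
```

Call:
jog_arm:
  increments:
    - {"dx":0.0006,"dy":0.014,"dz":0,"wx":0,"wy":0,"wz":-0.085,"jaw":0.95}
    - {"dx":0.0006,"dy":0.014,"dz":0,"wx":0,"wy":0,"wz":-0.085,"jaw":0.95}
    - {"dx":0.0006,"dy":0.014,"dz":0,"wx":0,"wy":0,"wz":-0.085,"jaw":0.95}
    - {"dx":0.0006,"dy":0.014,"dz":0,"wx":0,"wy":0,"wz":-0.085,"jaw":0.95}
    - {"dx":0.0006,"dy":0.014,"dz":0,"wx":0,"wy":0,"wz":-0.085,"jaw":0.95}
    - {"dx":0.0006,"dy":0.014,"dz":0,"wx":0,"wy":0,"wz":-0.085,"jaw":0.95}
    - {"dx":0.0006,"dy":0.014,"dz":0,"wx":0,"wy":0,"wz":-0.085,"jaw":0.95}
    - {"dx":0.0006,"dy":0.014,"dz":0,"wx":0,"wy":0,"wz":-0.085,"jaw":0.95}
    - {"dx":0.0006,"dy":0.014,"dz":0,"wx":0,"wy":0,"wz":-0.085,"jaw":0.95}
    - {"dx":0.0006,"dy":0.014,"dz":0,"wx":0,"wy":0,"wz":-0.085,"jaw":0.95}

```text
t: 24.55
tool_pos: [0.4918, -0.0756, 0.1183]
tool_rot: [0.0, 0.968, 0.251, 0.001]
ft_force: [6.1, 5.6, 2.1]
width: 0.147
gripper_force: 12.0
```

```bash
python3 -c "
from h import *
to(.635,.004,.116)"
```

```text
t 24.55 pos [ 0.4918 -0.0756  0.1183] xang 29.12 tilt [0.0022 0.0009] tool delta [0.1638 0.0002 0.0027] f [6.1 5.6 2.1] w 0.147 12.000966576451901
```

Call:
jog_arm:
  increments:
    - {"dx":0.0009,"dy":0.0151,"dz":0,"wx":0,"wy":0,"wz":-0.092,"jaw":0.95}
    - {"dx":0.0009,"dy":0.0151,"dz":0,"wx":0,"wy":0,"wz":-0.092,"jaw":0.95}
    - {"dx":0.0009,"dy":0.0151,"dz":0,"wx":0,"wy":0,"wz":-0.092,"jaw":0.95}
    - {"dx":0.0007,"dy":0.0151,"dz":0,"wx":0,"wy":0,"wz":-0.092,"jaw":0.95}
    - {"dx":0.0007,"dy":0.0151,"dz":0,"wx":0,"wy":0,"wz":-0.092,"jaw":0.95}
    - {"dx":0.0007,"dy":0.0151,"dz":0,"wx":0,"wy":0,"wz":-0.092,"jaw":0.95}
    - {"dx":0.0007,"dy":0.0151,"dz":0,"wx":0,"wy":0,"wz":-0.092,"jaw":0.95}
    - {"dx":0.0007,"dy":0.0151,"dz":0,"wx":0,"wy":0,"wz":-0.092,"jaw":0.95}
    - {"dx":0.0007,"dy":0.0151,"dz":0,"wx":0,"wy":0,"wz":-0.092,"jaw":0.95}
    - {"dx":0,"dy":0,"dz":0,"wx":0,"wy":0,"wz":0,"jaw":0.95}

```text
t: 25.55
tool_pos: [0.5981, -0.1552, 0.1183]
tool_rot: [0.001, 0.785, 0.619, 0.001]
ft_force: [2.1, 2.3, 6.3]
width: 0.14
gripper_force: 12.0
```

```bash
python3 -c "
from h import *
to(.635,.004,.116)
p=ctrl.state()['tool_pos'];print(np.degrees(np.arctan2(.004-p[1],.635-p[0])))"
```

```text
t 25.55 pos [ 0.5981 -0.1552  0.1183] xang 76.55 tilt [0.0005 0.0022] tool delta [ 0.1634 -0.0012  0.0024] f [2.1 2.3 6.3] w 0.14 12.002973125927383
76.96859518379387
```

Call:
jog_arm:
  increments:
    - {"dx":0,"dy":0,"dz":0,"wx":0,"wy":0,"wz":0,"jaw":0.82}
    - {"dx":0,"dy":0,"dz":0,"wx":0,"wy":0,"wz":0,"jaw":0.75}
    - {"dx":0,"dy":0,"dz":0,"wx":0,"wy":0,"wz":0,"jaw":0.65}
    - {"dx":0,"dy":0,"dz":0,"wx":0,"wy":0,"wz":0,"jaw":0.65}
    - {"dx":0,"dy":0,"dz":-0.015,"wx":0,"wy":0,"wz":0,"jaw":0.65}
    - {"dx":0,"dy":0,"dz":-0.03,"wx":0,"wy":0,"wz":0,"jaw":0.65}
    - {"dx":0,"dy":0,"dz":-0.04,"wx":0,"wy":0,"wz":0,"jaw":0.65}
    - {"dx":0,"dy":0,"dz":-0.04,"wx":0,"wy":0,"wz":0,"jaw":0.65}
    - {"dx":0,"dy":0,"dz":0,"wx":0,"wy":0,"wz":0,"jaw":0.65}
    - {"dx":0,"dy":0,"dz":0,"wx":0,"wy":0,"wz":0,"jaw":0.65}

```text
t: 26.55
tool_pos: [0.5966, -0.1552, 0.2441]
tool_rot: [0.001, 0.786, 0.618, 0.001]
ft_force: [0.3, 0.4, -1.6]
width: 0.352
gripper_force: 0.0
```

```bash
python3 -c "
from h import *
wsnap('w10')
to(.635,.004,.2)"
```

```text
t 26.6 [ 0.5963 -0.1551  0.2427] q [-0.31  0.43  1.28 -0.    1.43 -0.08] f [ 0.9 -0.9  0.3] w 0.3520660156161321 0.0
[[ 0.236  0.972 -0.   ]
 [ 0.972 -0.236  0.   ]
 [-0.    -0.    -1.   ]]
t 26.6 pos [ 0.5963 -0.1551  0.2427] xang 76.36 tilt [-0.     -0.0002] tool delta [0.1637 0.0002 0.0427] f [ 0.9 -0.9  0.3] w 0.352 0.0
```

View pics/w10.png

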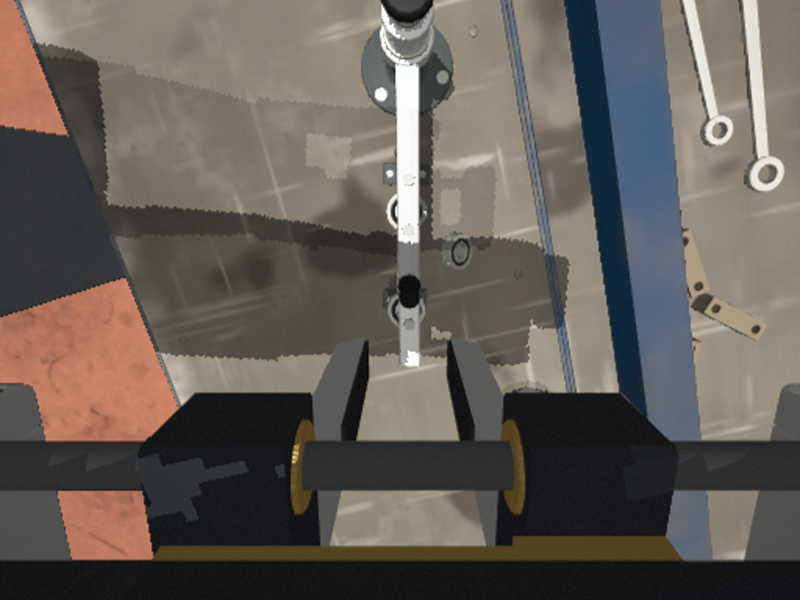

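The middle bearing has been knocked off the rail to about (457,251). The other two are still under the bar at (405,210) and (406,308). The bar has to go back first so the bearing can be put back.

Call:
jog_arm:
  increments:
    - {"dx":0,"dy":0,"dz":0.035,"wx":0,"wy":0,"wz":0,"jaw":0.65}
    - {"dx":0,"dy":0,"dz":0.045,"wx":0,"wy":0,"wz":0,"jaw":0.65}
    - {"dx":0,"dy":0,"dz":0.03,"wx":0,"wy":0,"wz":0,"jaw":0.65}
    - {"dx":0,"dy":0,"dz":0.014,"wx":0,"wy":0,"wz":0,"jaw":0.65}
    - {"dx":0,"dy":0,"dz":0,"wx":0,"wy":0,"wz":0,"jaw":0.8}
    - {"dx":0,"dy":0,"dz":0,"wx":0,"wy":0,"wz":0,"jaw":0.95}
    - {"dx":0,"dy":0,"dz":0,"wx":0,"wy":0,"wz":0,"jaw":0.95}
    - {"dx":0,"dy":0,"dz":0,"wx":0,"wy":0,"wz":0,"jaw":0.95}
    - {"dx":0,"dy":0,"dz":0,"wx":0,"wy":0,"wz":0,"jaw":0.95}
    - {"dx":0,"dy":0,"dz":0,"wx":0,"wy":0,"wz":0,"jaw":0.95}

```text
t: 27.6
tool_pos: [0.5973, -0.1554, 0.1203]
tool_rot: [0.001, 0.786, 0.618, 0.001]
ft_force: [0.7, 1.1, 7.2]
width: 0.143
gripper_force: 12.0
```

Call:
jog_arm:
  increments:
    - {"dx":0.0007,"dy":-0.0151,"dz":0,"wx":0,"wy":0,"wz":0.092,"jaw":0.95}
    - {"dx":0.0007,"dy":-0.0151,"dz":0,"wx":0,"wy":0,"wz":0.092,"jaw":0.95}
    - {"dx":0.0007,"dy":-0.0151,"dz":0,"wx":0,"wy":0,"wz":0.092,"jaw":0.95}
    - {"dx":0.0007,"dy":-0.0151,"dz":0,"wx":0,"wy":0,"wz":0.092,"jaw":0.95}
    - {"dx":0.0007,"dy":-0.0151,"dz":0,"wx":0,"wy":0,"wz":0.092,"jaw":0.95}
    - {"dx":0.0007,"dy":-0.0151,"dz":0,"wx":0,"wy":0,"wz":0.092,"jaw":0.95}
    - {"dx":0.0007,"dy":-0.0151,"dz":0,"wx":0,"wy":0,"wz":0.092,"jaw":0.95}
    - {"dx":0.0007,"dy":-0.0151,"dz":0,"wx":0,"wy":0,"wz":0.092,"jaw":0.95}
    - {"dx":0.0007,"dy":-0.0151,"dz":0,"wx":0,"wy":0,"wz":0.092,"jaw":0.95}
    - {"dx":0,"dy":0,"dz":0,"wx":0,"wy":0,"wz":0,"jaw":0.95}

```text
t: 28.6
tool_pos: [0.4909, -0.0743, 0.1202]
tool_rot: [0.001, 0.969, 0.249, 0.0]
ft_force: [-6.6, -2.2, 11.7]
width: 0.141
gripper_force: 12.0
```

```bash
python3 -c "
from h import *
to(.635,.004,.116)
p=ctrl.state()['tool_pos'];print(np.degrees(np.arctan2(.004-p[1],.635-p[0])))
print(wp('w10',457,251,.01),wp('w10',404,212,.05),wp('w10',408,308,.05))"
```

```text
t 28.6 pos [ 0.4909 -0.0743  0.1202] xang 28.78 tilt [0.0003 0.0013] tool delta [0.164  0.0007 0.0043] f [-6.6 -2.2 11.7] w 0.141 12.005447313131299
28.52989736399181
[ 0.64342336 -0.1514075   0.01      ] [ 0.60638921 -0.10510165  0.05      ] [ 0.59109161 -0.18172935  0.05      ]
```

Call:
jog_arm:
  increments:
    - {"dx":0.0004,"dy":-0.014,"dz":0,"wx":0,"wy":0,"wz":0.085,"jaw":0.95}
    - {"dx":0.0004,"dy":-0.014,"dz":0,"wx":0,"wy":0,"wz":0.085,"jaw":0.95}
    - {"dx":0.0004,"dy":-0.014,"dz":0,"wx":0,"wy":0,"wz":0.085,"jaw":0.95}
    - {"dx":0.0006,"dy":-0.014,"dz":0,"wx":0,"wy":0,"wz":0.085,"jaw":0.95}
    - {"dx":0.0006,"dy":-0.014,"dz":0,"wx":0,"wy":0,"wz":0.085,"jaw":0.95}
    - {"dx":0.0006,"dy":-0.014,"dz":0,"wx":0,"wy":0,"wz":0.085,"jaw":0.95}
    - {"dx":0.0006,"dy":-0.014,"dz":0,"wx":0,"wy":0,"wz":0.085,"jaw":0.95}
    - {"dx":0.0006,"dy":-0.014,"dz":0,"wx":0,"wy":0,"wz":0.085,"jaw":0.95}
    - {"dx":0.0006,"dy":-0.014,"dz":0,"wx":0,"wy":0,"wz":0.085,"jaw":0.95}
    - {"dx":0.0006,"dy":-0.014,"dz":0,"wx":0,"wy":0,"wz":0.085,"jaw":0.95}

```text
t: 29.6
tool_pos: [0.4803, 0.0612, 0.1202]
tool_rot: [-0.0, 0.985, -0.173, 0.001]
ft_force: [-4.2, -0.2, 12.1]
width: 0.145
gripper_force: 12.0
```

Call:
jog_arm:
  increments:
    - {"dx":0,"dy":0,"dz":0,"wx":0,"wy":0,"wz":0,"jaw":0.82}
    - {"dx":0,"dy":0,"dz":0,"wx":0,"wy":0,"wz":0,"jaw":0.75}
    - {"dx":0,"dy":0,"dz":0,"wx":0,"wy":0,"wz":0,"jaw":0.6}
    - {"dx":0,"dy":0,"dz":0,"wx":0,"wy":0,"wz":0,"jaw":0.5}
    - {"dx":0,"dy":0,"dz":-0.015,"wx":0,"wy":0,"wz":0,"jaw":0.5}
    - {"dx":0,"dy":0,"dz":-0.03,"wx":0,"wy":0,"wz":0,"jaw":0.5}
    - {"dx":0,"dy":0,"dz":-0.03,"wx":0,"wy":0,"wz":0,"jaw":0.5}
    - {"dx":0,"dy":0,"dz":-0.03,"wx":0,"wy":0,"wz":0,"jaw":0.5}
    - {"dx":0,"dy":0,"dz":0,"wx":0,"wy":0,"wz":0,"jaw":0.5}
    - {"dx":0,"dy":0,"dz":0,"wx":0,"wy":0,"wz":0,"jaw":0.5}

```text
t: 30.6
tool_pos: [0.4801, 0.0602, 0.2236]
tool_rot: [-0.0, 0.985, -0.172, 0.0]
ft_force: [0.4, -0.6, -0.5]
width: 0.498
gripper_force: 0.0
```

```bash
python3 -c "
from h import *
to(.643,-.151,.2)"
```

```text
t 30.6 pos [0.4801 0.0602 0.2236] xang -19.78 tilt [ 0.0005 -0.0002] tool delta [0.2248 0.1436 0.0237] f [ 0.4 -0.6 -0.5] w 0.498 0.0
```

Call:
jog_arm:
  increments:
    - {"dx":0.03,"dy":0.019,"dz":0,"wx":0,"wy":0,"wz":0,"jaw":0.45}
    - {"dx":0.04,"dy":0.026,"dz":0,"wx":0,"wy":0,"wz":0,"jaw":0.45}
    - {"dx":0.04,"dy":0.026,"dz":0,"wx":0,"wy":0,"wz":0,"jaw":0.45}
    - {"dx":0.04,"dy":0.026,"dz":0,"wx":0,"wy":0,"wz":0,"jaw":0.45}
    - {"dx":0.04,"dy":0.026,"dz":0,"wx":0,"wy":0,"wz":0,"jaw":0.45}
    - {"dx":0.035,"dy":0.02,"dz":0,"wx":0,"wy":0,"wz":0,"jaw":0.45}
    - {"dx":0,"dy":0,"dz":0,"wx":0,"wy":0,"wz":-0.14,"jaw":0.45}
    - {"dx":0,"dy":0,"dz":0,"wx":0,"wy":0,"wz":-0.14,"jaw":0.45}
    - {"dx":0,"dy":0,"dz":0,"wx":0,"wy":0,"wz":-0.14,"jaw":0.45}
    - {"dx":0,"dy":0,"dz":0,"wx":0,"wy":0,"wz":-0.14,"jaw":0.45}

```text
t: 31.6
tool_pos: [0.643, -0.1504, 0.2215]
tool_rot: [-0.001, 0.994, 0.11, -0.001]
ft_force: [-0.4, 0.1, -0.1]
width: 0.553
gripper_force: 0.0
```

Call:
jog_arm:
  increments:
    - {"dx":0,"dy":0,"dz":0,"wx":0,"wy":0,"wz":-0.145,"jaw":0.45}
    - {"dx":0,"dy":0,"dz":0,"wx":0,"wy":0,"wz":-0.145,"jaw":0.45}
    - {"dx":0,"dy":0,"dz":0,"wx":0,"wy":0,"wz":-0.145,"jaw":0.45}
    - {"dx":0,"dy":0,"dz":0,"wx":0,"wy":0,"wz":-0.145,"jaw":0.45}
    - {"dx":0,"dy":0,"dz":0,"wx":0,"wy":0,"wz":-0.145,"jaw":0.45}
    - {"dx":0,"dy":0,"dz":0,"wx":0,"wy":0,"wz":-0.145,"jaw":0.45}
    - {"dx":0,"dy":0,"dz":0,"wx":0,"wy":0,"wz":-0.145,"jaw":0.45}
    - {"dx":0,"dy":0,"dz":0,"wx":0,"wy":0,"wz":-0.145,"jaw":0.45}
    - {"dx":0,"dy":0,"dz":0,"wx":0,"wy":0,"wz":-0.145,"jaw":0.45}
    - {"dx":0,"dy":0,"dz":0,"wx":0,"wy":0,"wz":-0.145,"jaw":0.45}

```text
t: 32.6
tool_pos: [0.643, -0.1503, 0.2216]
tool_rot: [-0.001, 0.671, 0.742, -0.001]
ft_force: [0.1, 0.1, -0.7]
width: 0.548
gripper_force: 0.0
```

Call:
jog_arm:
  increments:
    - {"dx":0,"dy":0,"dz":0,"wx":0,"wy":0,"wz":-0.14,"jaw":0.45}
    - {"dx":0,"dy":0,"dz":0,"wx":0,"wy":0,"wz":-0.14,"jaw":0.45}
    - {"dx":0,"dy":0,"dz":0,"wx":0,"wy":0,"wz":-0.14,"jaw":0.45}
    - {"dx":0,"dy":0,"dz":0,"wx":0,"wy":0,"wz":-0.14,"jaw":0.45}
    - {"dx":0,"dy":0,"dz":0,"wx":0,"wy":0,"wz":-0.14,"jaw":0.45}
    - {"dx":0,"dy":0,"dz":0,"wx":0,"wy":0,"wz":-0.14,"jaw":0.45}
    - {"dx":0,"dy":0,"dz":0,"wx":0,"wy":0,"wz":-0.14,"jaw":0.45}
    - {"dx":0,"dy":0,"dz":0,"wx":0,"wy":0,"wz":-0.14,"jaw":0.45}
    - {"dx":0,"dy":0,"dz":0,"wx":0,"wy":0,"wz":-0.12,"jaw":0.45}
    - {"dx":0,"dy":0,"dz":0,"wx":0,"wy":0,"wz":0,"jaw":0.45}

```text
t: 33.6
tool_pos: [0.643, -0.1503, 0.2219]
tool_rot: [-0.001, 0.117, 0.993, 0.0]
ft_force: [-0.2, 0.0, -0.5]
width: 0.548
gripper_force: 0.0
```

```bash
python3 -c "
from h import *
find('w11')
to(.643,-.151,.02)
print((np.array(proj('wrist',[.643,-.151,.01]))+.5)/.64-.5)
im=ctrl.capture('top');cv2.imwrite('pics/top1.png',im[:,:,::-1])"
```

```text
t 33.65 [ 0.6431 -0.1503  0.2222] q [-0.29  0.55  1.16 -0.    1.44 -1.62] f [-0.1  0.  -0.4] w 0.552663492981907 0.0
[[-0.971  0.237 -0.002]
 [ 0.237  0.971  0.001]
 [ 0.002  0.    -1.   ]]
r 19.07925411282457
(np.float32(347.5), np.float32(222.5), np.float32(16.5)) [ 0.5909 -0.1886  0.01  ]
(np.float32(454.5), np.float32(222.5), np.float32(16.7)) [ 0.6115 -0.1024  0.01  ]
t 33.65 pos [ 0.6431 -0.1503  0.2222] xang 166.28 tilt [0.0021 0.0001] tool delta [-0.0005 -0.0007  0.2022] f [-0.1  0.  -0.4] w 0.553 0.0
[406.26471073 272.15645298]
```

```bash
python3 -c "
import cv2
a=cv2.imread('pics/w11.png');cv2.imwrite('pics/w11c.png',cv2.resize(a[150:390,240:560],(800,600),interpolation=cv2.INTER_CUBIC))"
```

```text
(no output)
```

View pics/w11c.png

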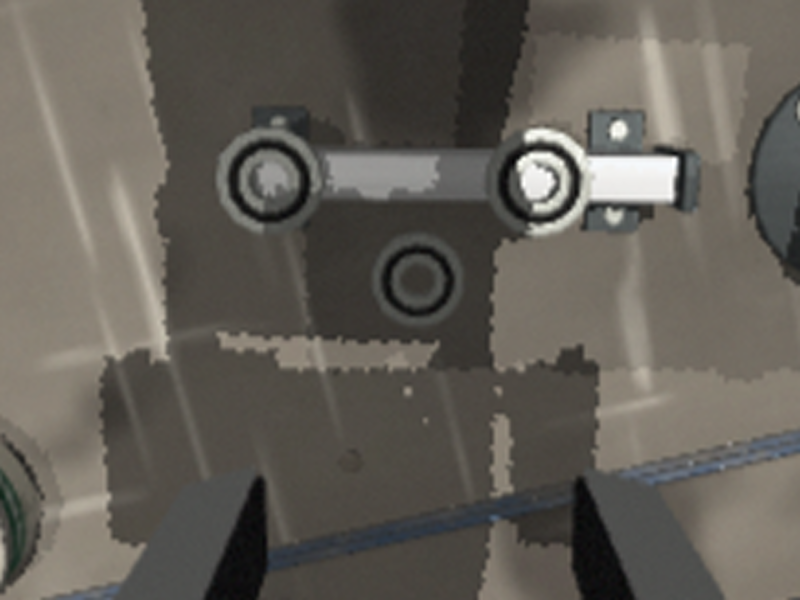

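The knocked bearing lies flat on the bench at crop (417,280), which is (406.8,262) in w11. The other two are centred on the rail.

```bash
python3 -c "
from h import *
p=wp('w11',406.8,262,.01);print(p)
V=np.array([U[1],-U[0]]);print(-(p[:2]-A)@U,(p[:2]-A)@V)
for x,y in ((347.5,222.5),(454.5,222.5)):
  r=wp('w11',x,y,.05);print(-(r[:2]-A)@U,(r[:2]-A)@V)
to(p[0],p[1],.0125)"
```

```text
[ 0.63443566 -0.14851059  0.01      ]
0.1487988330842557 0.03571519661017276
0.19290482294589925 -3.453874806371196e-05
0.11355295101856505 -0.0004117848313520884
t 33.7 pos [ 0.6431 -0.1503  0.2224] xang 166.22 tilt [0.0017 0.0001] tool delta [ 0.0085 -0.0004  0.21  ] f [ 0.6  0.5 -0.7] w 0.548 0.0
```

Call:
jog_arm:
  squeeze: 30
  increments:
    - {"dx":0.0085,"dy":0,"dz":0.02,"wx":0,"wy":0,"wz":0,"jaw":0.45}
    - {"dx":0,"dy":0,"dz":0.04,"wx":0,"wy":0,"wz":0,"jaw":0.45}
    - {"dx":0,"dy":0,"dz":0.04,"wx":0,"wy":0,"wz":0,"jaw":0.45}
    - {"dx":0,"dy":0,"dz":0.04,"wx":0,"wy":0,"wz":0,"jaw":0.45}
    - {"dx":0,"dy":0,"dz":0.02,"wx":0,"wy":0,"wz":0,"jaw":0.45}
    - {"dx":0,"dy":0,"dz":0,"wx":0,"wy":0,"wz":0,"jaw":0.45}
    - {"dx":0,"dy":0,"dz":0,"wx":0,"wy":0,"wz":0,"jaw":0.45}
    - {"dx":0,"dy":0,"dz":0,"wx":0,"wy":0,"wz":0,"jaw":0.45}
    - {"dx":0,"dy":0,"dz":0,"wx":0,"wy":0,"wz":0,"jaw":0.45}
    - {"dx":0,"dy":0,"dz":0,"wx":0,"wy":0,"wz":0,"jaw":0.45}

```text
t: 34.7
tool_pos: [0.6355, -0.1483, 0.0647]
tool_rot: [0.001, 0.118, 0.993, -0.0]
ft_force: [1.1, 0.0, 0.0]
width: 0.548
gripper_force: 0.0
```

```bash
python3 -c "
from h import *
to(.6344,-.1485,.0125)"
```

```text
t 34.7 pos [ 0.6355 -0.1483  0.0647] xang 166.42 tilt [-0.0015 -0.0001] tool delta [ 0.0011 -0.0004  0.0522] f [1.1 0.  0. ] w 0.548 0.0
```

Call:
jog_arm:
  increments:
    - {"dx":0.001,"dy":0,"dz":0.02,"wx":0,"wy":0,"wz":0,"jaw":0.45}
    - {"dx":0,"dy":0,"dz":0.02,"wx":0,"wy":0,"wz":0,"jaw":0.45}
    - {"dx":0,"dy":0,"dz":0.012,"wx":0,"wy":0,"wz":0,"jaw":0.45}
    - {"dx":0,"dy":0,"dz":0,"wx":0,"wy":0,"wz":0,"jaw":0.45}
    - {"dx":0,"dy":0,"dz":0,"wx":0,"wy":0,"wz":0,"jaw":0.45}
    - {"dx":0,"dy":0,"dz":0,"wx":0,"wy":0,"wz":0,"jaw":0.75}
    - {"dx":0,"dy":0,"dz":0,"wx":0,"wy":0,"wz":0,"jaw":0.75}
    - {"dx":0,"dy":0,"dz":0,"wx":0,"wy":0,"wz":0,"jaw":0.75}
    - {"dx":0,"dy":0,"dz":0,"wx":0,"wy":0,"wz":0,"jaw":0.75}
    - {"dx":0,"dy":0,"dz":0,"wx":0,"wy":0,"wz":0,"jaw":0.75}

```text
t: 35.7
tool_pos: [0.6342, -0.148, 0.0118]
tool_rot: [0.0, 0.118, 0.993, -0.0]
ft_force: [-0.0, -0.8, 1.7]
width: 0.33
gripper_force: 30.0
```

Call:
jog_arm:
  increments:
    - {"dx":0,"dy":0,"dz":-0.02,"wx":0,"wy":0,"wz":0,"jaw":0.75}
    - {"dx":0,"dy":0,"dz":-0.03,"wx":0,"wy":0,"wz":0,"jaw":0.75}
    - {"dx":0,"dy":0,"dz":-0.04,"wx":0,"wy":0,"wz":0,"jaw":0.75}
    - {"dx":0,"dy":0,"dz":-0.04,"wx":0,"wy":0,"wz":0.1,"jaw":0.75}
    - {"dx":0,"dy":0,"dz":-0.02,"wx":0,"wy":0,"wz":0.12,"jaw":0.75}
    - {"dx":0,"dy":0,"dz":0,"wx":0,"wy":0,"wz":0.13,"jaw":0.75}
    - {"dx":0,"dy":0,"dz":0,"wx":0,"wy":0,"wz":0.13,"jaw":0.75}
    - {"dx":0,"dy":0,"dz":0,"wx":0,"wy":0,"wz":0.13,"jaw":0.75}
    - {"dx":0,"dy":0,"dz":0,"wx":0,"wy":0,"wz":0.13,"jaw":0.75}
    - {"dx":0,"dy":0,"dz":0,"wx":0,"wy":0,"wz":0.13,"jaw":0.75}

```text
t: 36.7
tool_pos: [0.6341, -0.148, 0.1615]
tool_rot: [-0.0, 0.528, 0.849, -0.0]
ft_force: [-0.6, -0.1, -0.9]
width: 0.331
gripper_force: 30.0
```

Call:
jog_arm:
  increments:
    - {"dx":0,"dy":0,"dz":0,"wx":0,"wy":0,"wz":0.13,"jaw":0.75}
    - {"dx":0,"dy":0,"dz":0,"wx":0,"wy":0,"wz":0.13,"jaw":0.75}
    - {"dx":0,"dy":0,"dz":0,"wx":0,"wy":0,"wz":0.13,"jaw":0.75}
    - {"dx":0,"dy":0,"dz":0,"wx":0,"wy":0,"wz":0.13,"jaw":0.75}
    - {"dx":0,"dy":0,"dz":0,"wx":0,"wy":0,"wz":0.13,"jaw":0.75}
    - {"dx":0,"dy":0,"dz":0,"wx":0,"wy":0,"wz":0.05,"jaw":0.75}
    - {"dx":0,"dy":-0.02,"dz":0,"wx":0,"wy":0,"wz":0,"jaw":0.75}
    - {"dx":0,"dy":-0.015,"dz":0,"wx":0,"wy":0,"wz":0,"jaw":0.75}
    - {"dx":0,"dy":0,"dz":0,"wx":0,"wy":0,"wz":0,"jaw":0.75}
    - {"dx":0,"dy":0,"dz":0,"wx":0,"wy":0,"wz":0,"jaw":0.75}

```text
t: 37.7
tool_pos: [0.6006, -0.1399, 0.162]
tool_rot: [0.0, 0.785, 0.619, 0.0]
ft_force: [0.7, 0.2, -0.4]
width: 0.328
gripper_force: 30.0
```

```bash
python3 -c "
from h import *
to(*rail(.152),.052)"
```

```text
t 37.7 pos [ 0.6006 -0.1399  0.162 ] xang 76.48 tilt [-0.      0.0006] tool delta [-0.0035 -0.0008  0.11  ] f [ 0.7  0.2 -0.4] w 0.328 29.99987930059433
```

Call:
jog_arm:
  increments:
    - {"dx":-0.0035,"dy":-0.0005,"dz":0.02,"wx":0,"wy":0,"wz":0,"jaw":0.75}
    - {"dx":0,"dy":0,"dz":0.04,"wx":0,"wy":0,"wz":0,"jaw":0.75}
    - {"dx":0,"dy":0,"dz":0.03,"wx":0,"wy":0,"wz":0,"jaw":0.75}
    - {"dx":0,"dy":0,"dz":0,"wx":0,"wy":0,"wz":0,"jaw":0.75}
    - {"dx":0,"dy":0,"dz":0,"wx":0,"wy":0,"wz":0,"jaw":0.75}
    - {"dx":0,"dy":0,"dz":0,"wx":0,"wy":0,"wz":0,"jaw":0.75}
    - {"dx":0,"dy":0,"dz":0,"wx":0,"wy":0,"wz":0,"jaw":0.75}
    - {"dx":0,"dy":0,"dz":0,"wx":0,"wy":0,"wz":0,"jaw":0.75}
    - {"dx":0,"dy":0,"dz":0,"wx":0,"wy":0,"wz":0,"jaw":0.75}
    - {"dx":0,"dy":0,"dz":0,"wx":0,"wy":0,"wz":0,"jaw":0.75}

```text
t: 38.7
tool_pos: [0.599, -0.1431, 0.072]
tool_rot: [0.0, 0.785, 0.619, 0.0]
ft_force: [0.0, -1.0, -0.3]
width: 0.328
gripper_force: 30.0
```

```bash
python3 -c "
from h import *
to(*rail(.152),.052)"
```

```text
t 38.7 pos [ 0.599  -0.1431  0.072 ] xang 76.48 tilt [-0.      0.0004] tool delta [-0.0001  0.      0.02  ] f [ 0.  -1.  -0.3] w 0.328 29.999922215938568
```

Call:
jog_arm:
  increments:
    - {"dx":0,"dy":0,"dz":0.01,"wx":0,"wy":0,"wz":0,"jaw":0.75}
    - {"dx":0,"dy":0,"dz":0.007,"wx":0,"wy":0,"wz":0,"jaw":0.75}
    - {"dx":0,"dy":0,"dz":0.003,"wx":0,"wy":0,"wz":0,"jaw":0.75}
    - {"dx":0,"dy":0,"dz":0,"wx":0,"wy":0,"wz":0,"jaw":0.75}
    - {"dx":0,"dy":0,"dz":0,"wx":0,"wy":0,"wz":0,"jaw":0.75}
    - {"dx":0,"dy":0,"dz":0,"wx":0,"wy":0,"wz":0,"jaw":0.75}
    - {"dx":0,"dy":0,"dz":0,"wx":0,"wy":0,"wz":0,"jaw":0.75}
    - {"dx":0,"dy":0,"dz":0,"wx":0,"wy":0,"wz":0,"jaw":0.64}
    - {"dx":0,"dy":0,"dz":0,"wx":0,"wy":0,"wz":0,"jaw":0.58}
    - {"dx":0,"dy":0,"dz":0,"wx":0,"wy":0,"wz":0,"jaw":0.5}

```text
t: 39.7
tool_pos: [0.5988, -0.1431, 0.0512]
tool_rot: [-0.0, 0.785, 0.619, -0.0]
ft_force: [0.5, -0.7, -0.4]
width: 0.471
gripper_force: 0.0
```

Call:
jog_arm:
  increments:
    - {"dx":0,"dy":0,"dz":0,"wx":0,"wy":0,"wz":0,"jaw":0.4}
    - {"dx":0,"dy":0,"dz":0,"wx":0,"wy":0,"wz":0,"jaw":0.4}
    - {"dx":0,"dy":0,"dz":-0.02,"wx":0,"wy":0,"wz":0,"jaw":0.4}
    - {"dx":0,"dy":0,"dz":-0.04,"wx":0,"wy":0,"wz":0,"jaw":0.4}
    - {"dx":0,"dy":0,"dz":-0.04,"wx":0,"wy":0,"wz":0,"jaw":0.4}
    - {"dx":0,"dy":0,"dz":-0.04,"wx":0,"wy":0,"wz":0,"jaw":0.4}
    - {"dx":-0.03,"dy":0,"dz":-0.03,"wx":0,"wy":0,"wz":0,"jaw":0.4}
    - {"dx":-0.03,"dy":0,"dz":0,"wx":0,"wy":0,"wz":0,"jaw":0.4}
    - {"dx":0,"dy":0,"dz":0,"wx":0,"wy":0,"wz":0,"jaw":0.4}
    - {"dx":0,"dy":0,"dz":0,"wx":0,"wy":0,"wz":0,"jaw":0.4}

```text
t: 40.7
tool_pos: [0.5846, -0.2015, 0.2212]
tool_rot: [-0.0, 0.786, 0.619, -0.0]
ft_force: [0.4, 0.5, -0.7]
width: 0.595
gripper_force: 0.0
```

```bash
cat >> h.py <<'E'
def railcheck(name):
    wsnap(name); g=cv2.cvtColor(cv2.imread(f'pics/{name}.png'),cv2.COLOR_BGR2GRAY)
    M=json.load(open(name+'.json')); h=-(np.array(M['R']).T@np.array(M['t']))[2]-.05
    r=M['fx']/.64*.016/h; V=np.array([U[1],-U[0]])
    c=cv2.HoughCircles(cv2.GaussianBlur(g,(5,5),1.2),cv2.HOUGH_GRADIENT,1,25,param1=100,param2=18,minRadius=int(r*.6),maxRadius=int(r*1.15))
    if c is not None:
        for x,y,rr in c[0]:
            p=wp(name,x,y,.05)[:2]-A; d,v=-p@U,p@V
            if .05<d<.25 and abs(v)<.06: print('circle',x,y,rr/r,'d',d.round(4),'y',v.round(4))
E
python3 -c "
from h import *
railcheck('w12')
to(.48,.06,.22)"
```

```text
t 40.75 [ 0.5848 -0.2009  0.2211] q [-0.39  0.45  1.3   0.    1.39 -0.15] f [ 0.2  0.  -0. ] w 0.6034386160208051 0.0
[[ 0.234  0.972 -0.001]
 [ 0.972 -0.234  0.001]
 [ 0.    -0.001 -1.   ]]
circle 407.5 256.5 0.7578838635256191 d 0.1928 y -0.0002
circle 407.5 144.5 0.8046668158609931 d 0.1127 y -0.0004
circle 403.5 204.5 0.7812753396933061 d 0.1545 y -0.0033
t 40.75 pos [ 0.5848 -0.2009  0.2211] xang 76.47 tilt [ 0.0003 -0.0009] tool delta [ 0.2292 -0.1629  0.0013] f [ 0.2  0.  -0. ] w 0.603 0.0
```

Run:
```python
from h import *
g=cv2.cvtColor(cv2.imread('pics/w12.png'),cv2.COLOR_BGR2GRAY)
V=np.array([U[1],-U[0]])
# synthetic: correlate gradient-magnitude with ring templates
e=cv2.Canny(cv2.GaussianBlur(g,(3,3),0.8),60,140).astype(np.float32)/255
e=cv2.GaussianBlur(e,(3,3),0.8)
M=json.load(open('w12.json')); h=-(np.array(M['R']).T@np.array(M['t']))[2]-.05; R=M['fx']/.64*.016/h
print(R)
for x0,y0 in((407.5,256.5),(407.5,144.5),(405,204.5)):
  for f in (1.0,.78,.6):
    best=max((sum(e[int(round(y0+b+R*f*np.sin(t))),int(round(x0+a+R*f*np.cos(t)))] for t in np.linspace(0,6.28,90)),a,b) for a in range(-8,9) for b in range(-8,9))
    p=wp('w12',x0+best[1],y0+best[2],.05)[:2]-A; print(f,best,'d',(-p@U).round(4),'y',(p@V).round(4))
```

```text
21.375307672574344
1.0 (np.float32(19.438066), -4, -4) d 0.1898 y -0.0032
0.78 (np.float32(35.968655), 0, 0) d 0.1928 y -0.0002
0.6 (np.float32(43.58885), 0, 0) d 0.1928 y -0.0002
1.0 (np.float32(28.936428), 0, 3) d 0.1147 y -0.0004
0.78 (np.float32(31.24503), 1, 8) d 0.1181 y 0.0003
0.6 (np.float32(42.029236), 0, 0) d 0.1127 y -0.0004
1.0 (np.float32(41.317657), 2, -3) d 0.1523 y -0.0007
0.78 (np.float32(46.89873), 2, -3) d 0.1523 y -0.0007
0.6 (np.float32(46.699913), 2, -3) d 0.1523 y -0.0007
```

All three are on the rail within 1 mm of its middle. Back to the handle.

Call:
jog_arm:
  increments:
    - {"dx":0.025,"dy":-0.018,"dz":0,"wx":0,"wy":0,"wz":0,"jaw":0.3}
    - {"dx":0.039,"dy":-0.028,"dz":0,"wx":0,"wy":0,"wz":0,"jaw":0.3}
    - {"dx":0.039,"dy":-0.028,"dz":0,"wx":0,"wy":0,"wz":0,"jaw":0.3}
    - {"dx":0.039,"dy":-0.028,"dz":0,"wx":0,"wy":0,"wz":0,"jaw":0.3}
    - {"dx":0.039,"dy":-0.028,"dz":0,"wx":0,"wy":0,"wz":0,"jaw":0.3}
    - {"dx":0.03,"dy":-0.02,"dz":0,"wx":0,"wy":0,"wz":0,"jaw":0.3}
    - {"dx":0.018,"dy":-0.013,"dz":0,"wx":0,"wy":0,"wz":0,"jaw":0.3}
    - {"dx":0,"dy":0,"dz":0,"wx":0,"wy":0,"wz":0.14,"jaw":0.3}
    - {"dx":0,"dy":0,"dz":0,"wx":0,"wy":0,"wz":0.14,"jaw":0.3}
    - {"dx":0,"dy":0,"dz":0,"wx":0,"wy":0,"wz":0.14,"jaw":0.3}

```text
t: 41.75
tool_pos: [0.4795, 0.0606, 0.2213]
tool_rot: [-0.0, 0.898, 0.44, -0.0]
ft_force: [0.6, 0.6, 0.0]
width: 0.697
gripper_force: 0.0
```

Call:
jog_arm:
  increments:
    - {"dx":0,"dy":0,"dz":0,"wx":0,"wy":0,"wz":0.14,"jaw":0.3}
    - {"dx":0,"dy":0,"dz":0,"wx":0,"wy":0,"wz":0.14,"jaw":0.3}
    - {"dx":0,"dy":0,"dz":0,"wx":0,"wy":0,"wz":0.14,"jaw":0.3}
    - {"dx":0,"dy":0,"dz":0,"wx":0,"wy":0,"wz":0.14,"jaw":0.3}
    - {"dx":0,"dy":0,"dz":0,"wx":0,"wy":0,"wz":0.14,"jaw":0.3}
    - {"dx":0,"dy":0,"dz":0,"wx":0,"wy":0,"wz":0.14,"jaw":0.3}
    - {"dx":0,"dy":0,"dz":0,"wx":0,"wy":0,"wz":0.14,"jaw":0.3}
    - {"dx":0,"dy":0,"dz":0,"wx":0,"wy":0,"wz":0.14,"jaw":0.3}
    - {"dx":0,"dy":0,"dz":0,"wx":0,"wy":0,"wz":0.14,"jaw":0.3}
    - {"dx":0,"dy":0,"dz":0,"wx":0,"wy":0,"wz":0,"jaw":0.3}

```text
t: 42.75
tool_pos: [0.4796, 0.0602, 0.2213]
tool_rot: [-0.0, 0.985, -0.172, -0.0]
ft_force: [-0.7, 0.7, -0.2]
width: 0.701
gripper_force: 0.0
```

```bash
python3 -c "
from h import *
to(.4803,.0603,.119)"
```

```text
t 42.75 pos [0.4796 0.0602 0.2213] xang -19.84 tilt [-0.0006  0.0001] tool delta [ 0.0007 -0.0004  0.1023] f [-0.7  0.7 -0.2] w 0.701 0.0
```

Call:
jog_arm:
  squeeze: 12
  increments:
    - {"dx":0.0005,"dy":0,"dz":0.03,"wx":0,"wy":0,"wz":0,"jaw":0.4}
    - {"dx":0,"dy":0,"dz":0.04,"wx":0,"wy":0,"wz":0,"jaw":0.5}
    - {"dx":0,"dy":0,"dz":0.02,"wx":0,"wy":0,"wz":0,"jaw":0.5}
    - {"dx":0,"dy":0,"dz":0.01,"wx":0,"wy":0,"wz":0,"jaw":0.5}
    - {"dx":0,"dy":0,"dz":0,"wx":0,"wy":0,"wz":0,"jaw":0.6}
    - {"dx":0,"dy":0,"dz":0,"wx":0,"wy":0,"wz":0,"jaw":0.9}
    - {"dx":0,"dy":0,"dz":0,"wx":0,"wy":0,"wz":0,"jaw":0.95}
    - {"dx":0,"dy":0,"dz":0,"wx":0,"wy":0,"wz":0,"jaw":0.95}
    - {"dx":0,"dy":0,"dz":0,"wx":0,"wy":0,"wz":0,"jaw":0.95}
    - {"dx":0,"dy":0,"dz":0,"wx":0,"wy":0,"wz":0,"jaw":0.95}

```text
t: 43.75
tool_pos: [0.4807, 0.0592, 0.1224]
tool_rot: [-0.0, 0.985, -0.172, 0.001]
ft_force: [-0.1, 1.1, 6.1]
width: 0.146
gripper_force: 12.0
```

Call:
jog_arm:
  increments:
    - {"dx":0.0006,"dy":0.014,"dz":0,"wx":0,"wy":0,"wz":-0.085,"jaw":0.95}
    - {"dx":0.0006,"dy":0.014,"dz":0,"wx":0,"wy":0,"wz":-0.085,"jaw":0.95}
    - {"dx":0.0006,"dy":0.014,"dz":0,"wx":0,"wy":0,"wz":-0.085,"jaw":0.95}
    - {"dx":0.0006,"dy":0.014,"dz":0,"wx":0,"wy":0,"wz":-0.085,"jaw":0.95}
    - {"dx":0.0006,"dy":0.014,"dz":0,"wx":0,"wy":0,"wz":-0.085,"jaw":0.95}
    - {"dx":0.0006,"dy":0.014,"dz":0,"wx":0,"wy":0,"wz":-0.085,"jaw":0.95}
    - {"dx":0.0006,"dy":0.014,"dz":0,"wx":0,"wy":0,"wz":-0.085,"jaw":0.95}
    - {"dx":0.0006,"dy":0.014,"dz":0,"wx":0,"wy":0,"wz":-0.085,"jaw":0.95}
    - {"dx":0.0006,"dy":0.014,"dz":0,"wx":0,"wy":0,"wz":-0.085,"jaw":0.95}
    - {"dx":0.0006,"dy":0.014,"dz":0,"wx":0,"wy":0,"wz":-0.085,"jaw":0.95}

```text
t: 44.75
tool_pos: [0.4929, -0.0764, 0.1225]
tool_rot: [0.0, 0.968, 0.251, 0.002]
ft_force: [12.7, 10.1, -0.7]
width: 0.147
gripper_force: 12.0
```

```bash
python3 -c "
from h import *
to(.635,.004,.119)"
```

```text
t 44.75 pos [ 0.4929 -0.0764  0.1225] xang 29.12 tilt [0.0043 0.0014] tool delta [ 0.1632 -0.0011  0.0042] f [12.7 10.1 -0.7] w 0.147 12.001406528579537
```

Call:
jog_arm:
  increments:
    - {"dx":0.0014,"dy":0.0151,"dz":0,"wx":0,"wy":0,"wz":-0.092,"jaw":0.95}
    - {"dx":0.0014,"dy":0.0151,"dz":0,"wx":0,"wy":0,"wz":-0.092,"jaw":0.95}
    - {"dx":0.0012,"dy":0.0151,"dz":0,"wx":0,"wy":0,"wz":-0.092,"jaw":0.95}
    - {"dx":0.0007,"dy":0.0151,"dz":0,"wx":0,"wy":0,"wz":-0.092,"jaw":0.95}
    - {"dx":0.0007,"dy":0.0151,"dz":0,"wx":0,"wy":0,"wz":-0.092,"jaw":0.95}
    - {"dx":0.0007,"dy":0.0151,"dz":0,"wx":0,"wy":0,"wz":-0.092,"jaw":0.95}
    - {"dx":0.0007,"dy":0.0151,"dz":0,"wx":0,"wy":0,"wz":-0.092,"jaw":0.95}
    - {"dx":0.0007,"dy":0.0151,"dz":0,"wx":0,"wy":0,"wz":-0.092,"jaw":0.95}
    - {"dx":0.0007,"dy":0.0151,"dz":0,"wx":0,"wy":0,"wz":-0.092,"jaw":0.95}
    - {"dx":0,"dy":0,"dz":0,"wx":0,"wy":0,"wz":0,"jaw":0.95}

```text
t: 45.75
tool_pos: [0.5998, -0.155, 0.1224]
tool_rot: [0.0, 0.785, 0.62, 0.001]
ft_force: [2.4, 6.1, 8.3]
width: 0.146
gripper_force: 12.0
```

```bash
python3 -c "
from h import *
to(.635,.004,.116)
p=ctrl.state()['tool_pos'];print(np.degrees(np.arctan2(.004-p[1],.635-p[0])))"
```

```text
t 45.75 pos [ 0.5998 -0.155   0.1224] xang 76.58 tilt [0.0015 0.0021] tool delta [ 0.1629 -0.0026  0.0066] f [2.4 6.1 8.3] w 0.146 12.004014583071694
77.50269628583781
```

Call:
jog_arm:
  increments:
    - {"dx":0,"dy":-0.0015,"dz":0,"wx":0,"wy":0,"wz":0,"jaw":0.95}
    - {"dx":0,"dy":-0.0015,"dz":0,"wx":0,"wy":0,"wz":0,"jaw":0.95}
    - {"dx":0,"dy":0,"dz":0,"wx":0,"wy":0,"wz":0,"jaw":0.95}
    - {"dx":0,"dy":0,"dz":0,"wx":0,"wy":0,"wz":0,"jaw":0.82}
    - {"dx":0,"dy":0,"dz":0,"wx":0,"wy":0,"wz":0,"jaw":0.75}
    - {"dx":0,"dy":0,"dz":0,"wx":0,"wy":0,"wz":0,"jaw":0.65}
    - {"dx":0,"dy":0,"dz":-0.015,"wx":0,"wy":0,"wz":0,"jaw":0.65}
    - {"dx":0,"dy":0,"dz":-0.035,"wx":0,"wy":0,"wz":0,"jaw":0.65}
    - {"dx":0,"dy":0,"dz":-0.04,"wx":0,"wy":0,"wz":0,"jaw":0.65}
    - {"dx":0,"dy":0,"dz":-0.03,"wx":0,"wy":0,"wz":0,"jaw":0.65}

```text
t: 46.75
tool_pos: [0.5952, -0.155, 0.2454]
tool_rot: [0.001, 0.786, 0.618, 0.001]
ft_force: [-0.5, 0.4, 0.0]
width: 0.348
gripper_force: 0.0
```

Run:
```python
from h import *
wsnap('w13')
to(.635,.004,.2)
# bar edges: bright aluminium stripe along near-vertical image column
g=cv2.cvtColor(cv2.imread('pics/w13.png'),cv2.COLOR_BGR2GRAY).astype(int)
M=json.load(open('w13.json'))
f=lambda X:(np.array(proj('wrist',X,M))+.5)/.64-.5
for d in (.05,.07,.09,.11,.13,.15,.19,.21):
    p=rail(d); u,v=f([p[0],p[1],.086]); row=g[int(round(v)),int(u)-30:int(u)+31]; gr=np.diff(row)
    print(d,(u.round(1),v.round(1)),'rise',int(u)-30+gr.argmax()+.5,'fall',int(u)-30+gr.argmin()+.5)
```

```text
t 46.8 [ 0.5963 -0.1553  0.2503] q [-0.31  0.42  1.28 -0.    1.43 -0.08] f [1.1 0.2 4.2] w 0.35034889007955117 0.0
[[ 0.236  0.972  0.009]
 [ 0.972 -0.236 -0.003]
 [-0.001  0.009 -1.   ]]
t 46.8 pos [ 0.5963 -0.1553  0.2503] xang 76.36 tilt [-0.0008  0.009 ] tool delta [ 0.164  -0.0004  0.0502] f [1.1 0.2 4.2] w 0.35 0.0
0.05 (np.float64(408.4), np.float64(119.5)) rise 396.5 fall 419.5
0.07 (np.float64(408.3), np.float64(150.5)) rise 396.5 fall 418.5
0.09 (np.float64(408.2), np.float64(180.6)) rise 396.5 fall 417.5
0.11 (np.float64(408.2), np.float64(209.7)) rise 396.5 fall 391.5
0.13 (np.float64(408.1), np.float64(238.0)) rise 396.5 fall 418.5
0.15 (np.float64(408.1), np.float64(265.5)) rise 396.5 fall 418.5
0.19 (np.float64(408.0), np.float64(318.0)) rise 396.5 fall 416.5
0.21 (np.float64(407.9), np.float64(343.2)) rise 396.5 fall 416.5
```

The bar's edges are symmetric about the rail line, so it's aligned. Now over the plunger with the fingers shut.

Call:
jog_arm:
  increments:
    - {"dx":0,"dy":0,"dz":0,"wx":0,"wy":0,"wz":0,"jaw":0.8}
    - {"dx":0.024,"dy":0,"dz":0,"wx":0,"wy":0,"wz":0,"jaw":1}
    - {"dx":0.04,"dy":0,"dz":0,"wx":0,"wy":0,"wz":0,"jaw":1}
    - {"dx":0.04,"dy":0,"dz":0,"wx":0,"wy":0,"wz":0,"jaw":1}
    - {"dx":0.04,"dy":0,"dz":0,"wx":0,"wy":0,"wz":0,"jaw":1}
    - {"dx":0.02,"dy":0,"dz":0.02,"wx":0,"wy":0,"wz":0,"jaw":1}
    - {"dx":0,"dy":0,"dz":0.022,"wx":0,"wy":0,"wz":0,"jaw":1}
    - {"dx":0,"dy":0,"dz":0,"wx":0,"wy":0,"wz":0,"jaw":1}
    - {"dx":0,"dy":0,"dz":0,"wx":0,"wy":0,"wz":0,"jaw":1}
    - {"dx":0,"dy":0,"dz":0,"wx":0,"wy":0,"wz":0,"jaw":1}

```text
t: 47.8
tool_pos: [0.634, 0.0039, 0.2009]
tool_rot: [0.0, 0.786, 0.618, 0.0]
ft_force: [0.3, 0.2, 0.2]
width: 0.008
gripper_force: 0.0
```

```bash
python3 -c "
from h import *
to(.635,.004,.173)"
```

```text
t 47.8 pos [0.634  0.0039 0.2009] xang 76.32 tilt [0.0002 0.0013] tool delta [0.0003 0.0009 0.0279] f [0.3 0.2 0.2] w 0.008 0.0
```

Call:
jog_arm:
  increments:
    - {"dx":0,"dy":0.001,"dz":0.014,"wx":0,"wy":0,"wz":0,"jaw":1}
    - {"dx":0,"dy":0,"dz":0.01,"wx":0,"wy":0,"wz":0,"jaw":1}
    - {"dx":0,"dy":0,"dz":0.004,"wx":0,"wy":0,"wz":0,"jaw":1}
    - {"dx":0,"dy":0,"dz":0.003,"wx":0,"wy":0,"wz":0,"jaw":1}
    - {"dx":0,"dy":0,"dz":0.003,"wx":0,"wy":0,"wz":0,"jaw":1}
    - {"dx":0,"dy":0,"dz":0.003,"wx":0,"wy":0,"wz":0,"jaw":1}
    - {"dx":0,"dy":0,"dz":0.002,"wx":0,"wy":0,"wz":0,"jaw":1}
    - {"dx":0,"dy":0,"dz":0.002,"wx":0,"wy":0,"wz":0,"jaw":1}
    - {"dx":0,"dy":0,"dz":0,"wx":0,"wy":0,"wz":0,"jaw":1}
    - {"dx":0,"dy":0,"dz":0,"wx":0,"wy":0,"wz":0,"jaw":1}

```text
t: 48.8
tool_pos: [0.6348, 0.0042, 0.1596]
tool_rot: [0.0, 0.786, 0.618, 0.0]
ft_force: [-4.6, -0.8, 9.9]
width: 0.004
gripper_force: 4.5
```

Call:
jog_arm:
  increments:
    - {"dx":0,"dy":0,"dz":0.002,"wx":0,"wy":0,"wz":0,"jaw":1}
    - {"dx":0,"dy":0,"dz":0.002,"wx":0,"wy":0,"wz":0,"jaw":1}
    - {"dx":0,"dy":0,"dz":0.001,"wx":0,"wy":0,"wz":0,"jaw":1}
    - {"dx":0,"dy":0,"dz":0,"wx":0,"wy":0,"wz":0,"jaw":1}
    - {"dx":0,"dy":0,"dz":0,"wx":0,"wy":0,"wz":0,"jaw":1}
    - {"dx":0,"dy":0,"dz":0,"wx":0,"wy":0,"wz":0,"jaw":1}
    - {"dx":0,"dy":0,"dz":0,"wx":0,"wy":0,"wz":0,"jaw":1}
    - {"dx":0,"dy":0,"dz":0,"wx":0,"wy":0,"wz":0,"jaw":1}
    - {"dx":0,"dy":0,"dz":0,"wx":0,"wy":0,"wz":0,"jaw":1}
    - {"dx":0,"dy":0,"dz":0,"wx":0,"wy":0,"wz":0,"jaw":1}

```text
t: 49.8
tool_pos: [0.6352, 0.0042, 0.1569]
tool_rot: [0.001, 0.786, 0.618, 0.001]
ft_force: [-11.2, -1.6, 23.9]
width: 0.009
gripper_force: 12.3
```

Hard stop reached: 24 N at 16 mm of travel. Rising.

Call:
jog_arm:
  increments:
    - {"dx":0,"dy":0,"dz":-0.005,"wx":0,"wy":0,"wz":0,"jaw":1}
    - {"dx":0,"dy":0,"dz":-0.01,"wx":0,"wy":0,"wz":0,"jaw":1}
    - {"dx":0,"dy":0,"dz":-0.02,"wx":0,"wy":0,"wz":0,"jaw":1}
    - {"dx":0,"dy":0,"dz":-0.03,"wx":0,"wy":0,"wz":0,"jaw":1}
    - {"dx":0,"dy":0,"dz":-0.03,"wx":0,"wy":0,"wz":0,"jaw":1}
    - {"dx":-0.03,"dy":0,"dz":0,"wx":0,"wy":0,"wz":0,"jaw":0.8}
    - {"dx":-0.04,"dy":0,"dz":0,"wx":0,"wy":0,"wz":0,"jaw":0.65}
    - {"dx":-0.04,"dy":0,"dz":0,"wx":0,"wy":0,"wz":0,"jaw":0.65}
    - {"dx":-0.04,"dy":0,"dz":0,"wx":0,"wy":0,"wz":0,"jaw":0.65}
    - {"dx":-0.014,"dy":0,"dz":0,"wx":0,"wy":0,"wz":0,"jaw":0.65}

```text
t: 50.8
tool_pos: [0.5953, -0.158, 0.2486]
tool_rot: [0.0, 0.787, 0.617, -0.0]
ft_force: [-0.0, 0.1, -0.7]
width: 0.35
gripper_force: 0.0
```

Call:
jog_arm:
  increments:
    - {"dx":0,"dy":0,"dz":0,"wx":0,"wy":0,"wz":0,"jaw":0.65}
    - {"dx":0,"dy":0,"dz":0,"wx":0,"wy":0,"wz":0,"jaw":0.65}
    - {"dx":0,"dy":0,"dz":0,"wx":0,"wy":0,"wz":0,"jaw":0.65}
    - {"dx":0,"dy":0,"dz":0,"wx":0,"wy":0,"wz":0,"jaw":0.65}
    - {"dx":0,"dy":0,"dz":0,"wx":0,"wy":0,"wz":0,"jaw":0.65}
    - {"dx":0,"dy":0,"dz":0,"wx":0,"wy":0,"wz":0,"jaw":0.65}
    - {"dx":0,"dy":0,"dz":0,"wx":0,"wy":0,"wz":0,"jaw":0.65}
    - {"dx":0,"dy":0,"dz":0,"wx":0,"wy":0,"wz":0,"jaw":0.65}
    - {"dx":0,"dy":0,"dz":0,"wx":0,"wy":0,"wz":0,"jaw":0.65}
    - {"dx":0,"dy":0,"dz":0,"wx":0,"wy":0,"wz":0,"jaw":0.65}

```text
t: 51.8
tool_pos: [0.596, -0.1551, 0.2486]
tool_rot: [-0.0, 0.786, 0.618, -0.0]
ft_force: [0.8, -0.1, 0.0]
width: 0.348
gripper_force: 0.0
```

```bash
python3 -c "
from h import *
to(.596,-.1552,.119)"
```

```text
t 51.8 pos [ 0.596  -0.1551  0.2486] xang 76.36 tilt [-0.     -0.0001] tool delta [-1.000e-04  0.000e+00  1.296e-01] f [ 0.8 -0.1  0. ] w 0.348 0.0
```

Grip the handle and swing it back, about 75° or more.

Call:
jog_arm:
  increments:
    - {"dx":0,"dy":0,"dz":0.035,"wx":0,"wy":0,"wz":0,"jaw":0.65}
    - {"dx":0,"dy":0,"dz":0.045,"wx":0,"wy":0,"wz":0,"jaw":0.65}
    - {"dx":0,"dy":0,"dz":0.03,"wx":0,"wy":0,"wz":0,"jaw":0.65}
    - {"dx":0,"dy":0,"dz":0.017,"wx":0,"wy":0,"wz":0,"jaw":0.65}
    - {"dx":0,"dy":0,"dz":0,"wx":0,"wy":0,"wz":0,"jaw":0.8}
    - {"dx":0,"dy":0,"dz":0,"wx":0,"wy":0,"wz":0,"jaw":0.95}
    - {"dx":0,"dy":0,"dz":0,"wx":0,"wy":0,"wz":0,"jaw":0.95}
    - {"dx":0,"dy":0,"dz":0,"wx":0,"wy":0,"wz":0,"jaw":0.95}
    - {"dx":0,"dy":0,"dz":0,"wx":0,"wy":0,"wz":0,"jaw":0.95}
    - {"dx":0,"dy":0,"dz":0,"wx":0,"wy":0,"wz":0,"jaw":0.95}

```text
t: 52.8
tool_pos: [0.5966, -0.1553, 0.123]
tool_rot: [0.001, 0.786, 0.618, 0.001]
ft_force: [-0.7, -0.1, 6.7]
width: 0.138
gripper_force: 12.0
```

Call:
jog_arm:
  increments:
    - {"dx":0.0007,"dy":-0.0151,"dz":0,"wx":0,"wy":0,"wz":0.092,"jaw":0.95}
    - {"dx":0.0007,"dy":-0.0151,"dz":0,"wx":0,"wy":0,"wz":0.092,"jaw":0.95}
    - {"dx":0.0007,"dy":-0.0151,"dz":0,"wx":0,"wy":0,"wz":0.092,"jaw":0.95}
    - {"dx":0.0007,"dy":-0.0151,"dz":0,"wx":0,"wy":0,"wz":0.092,"jaw":0.95}
    - {"dx":0.0007,"dy":-0.0151,"dz":0,"wx":0,"wy":0,"wz":0.092,"jaw":0.95}
    - {"dx":0.0007,"dy":-0.0151,"dz":0,"wx":0,"wy":0,"wz":0.092,"jaw":0.95}
    - {"dx":0.0007,"dy":-0.0151,"dz":0,"wx":0,"wy":0,"wz":0.092,"jaw":0.95}
    - {"dx":0.0007,"dy":-0.0151,"dz":0,"wx":0,"wy":0,"wz":0.092,"jaw":0.95}
    - {"dx":0.0007,"dy":-0.0151,"dz":0,"wx":0,"wy":0,"wz":0.092,"jaw":0.95}
    - {"dx":0,"dy":0,"dz":0,"wx":0,"wy":0,"wz":0,"jaw":0.95}

```text
t: 53.8
tool_pos: [0.4906, -0.0741, 0.1229]
tool_rot: [0.0, 0.969, 0.249, 0.001]
ft_force: [-4.6, -1.9, 9.0]
width: 0.14
gripper_force: 12.0
```

Call:
jog_arm:
  increments:
    - {"dx":0.0004,"dy":-0.014,"dz":0,"wx":0,"wy":0,"wz":0.085,"jaw":0.95}
    - {"dx":0.0004,"dy":-0.014,"dz":0,"wx":0,"wy":0,"wz":0.085,"jaw":0.95}
    - {"dx":0.0004,"dy":-0.014,"dz":0,"wx":0,"wy":0,"wz":0.085,"jaw":0.95}
    - {"dx":0.0006,"dy":-0.014,"dz":0,"wx":0,"wy":0,"wz":0.085,"jaw":0.95}
    - {"dx":0.0006,"dy":-0.014,"dz":0,"wx":0,"wy":0,"wz":0.085,"jaw":0.95}
    - {"dx":0.0006,"dy":-0.014,"dz":0,"wx":0,"wy":0,"wz":0.085,"jaw":0.95}
    - {"dx":0.0006,"dy":-0.014,"dz":0,"wx":0,"wy":0,"wz":0.085,"jaw":0.95}
    - {"dx":0.0006,"dy":-0.014,"dz":0,"wx":0,"wy":0,"wz":0.085,"jaw":0.95}
    - {"dx":0.0006,"dy":-0.014,"dz":0,"wx":0,"wy":0,"wz":0.085,"jaw":0.95}
    - {"dx":0,"dy":0,"dz":0,"wx":0,"wy":0,"wz":0,"jaw":0.95}

```text
t: 54.8
tool_pos: [0.4761, 0.0484, 0.1229]
tool_rot: [-0.0, 0.991, -0.131, 0.001]
ft_force: [-2.7, 2.1, 10.4]
width: 0.139
gripper_force: 12.0
```

Call:
jog_arm:
  increments:
    - {"dx":0,"dy":0,"dz":0,"wx":0,"wy":0,"wz":0,"jaw":0.82}
    - {"dx":0,"dy":0,"dz":0,"wx":0,"wy":0,"wz":0,"jaw":0.75}
    - {"dx":0,"dy":0,"dz":0,"wx":0,"wy":0,"wz":0,"jaw":0.6}
    - {"dx":0,"dy":0,"dz":0,"wx":0,"wy":0,"wz":0,"jaw":0.5}
    - {"dx":0,"dy":0,"dz":-0.015,"wx":0,"wy":0,"wz":0,"jaw":0.5}
    - {"dx":0,"dy":0,"dz":-0.03,"wx":0,"wy":0,"wz":0,"jaw":0.5}
    - {"dx":0,"dy":0,"dz":-0.03,"wx":0,"wy":0,"wz":0,"jaw":0.5}
    - {"dx":0,"dy":0,"dz":-0.03,"wx":0,"wy":0,"wz":0,"jaw":0.5}
    - {"dx":0,"dy":0,"dz":0,"wx":0,"wy":0,"wz":0,"jaw":0.5}
    - {"dx":0,"dy":0,"dz":0,"wx":0,"wy":0,"wz":0,"jaw":0.5}

```text
t: 55.8
tool_pos: [0.4754, 0.047, 0.2266]
tool_rot: [-0.0, 0.992, -0.13, 0.0]
ft_force: [-0.2, -0.3, -0.4]
width: 0.5
gripper_force: 0.0
```

Run:
```python
from h import *
railcheck('w14')
# compare rail region with pre-swing w9 (same hover pose) and top view
a=cv2.imread('pics/w9.png',0)[0:90,480:740];b=cv2.imread('pics/w14.png',0)
r=cv2.matchTemplate(b[0:140,400:800],a,cv2.TM_CCOEFF_NORMED);print(cv2.minMaxLoc(r))
im=ctrl.capture('top');cv2.imwrite('pics/top2.png',im[:,:,::-1])
d=cv2.absdiff(cv2.imread('pics/top0.png',0)[190:260,240:400],cv2.cvtColor(im,cv2.COLOR_RGB2GRAY)[190:260,240:400]);print((d>40).sum())
```

```text
t 55.85 [0.4751 0.047  0.2258] q [ 0.02  0.13  1.71 -0.    1.31  1.85] f [-0.1  0.3  0.2] w 0.49853024784353633 0.0
[[ 0.966 -0.257 -0.001]
 [-0.257 -0.966 -0.   ]
 [-0.001  0.    -1.   ]]
circle 630.5 37.5 1.059744022259023 d 0.1524 y 0.0008
circle 572.5 38.5 1.059744022259023 d 0.1127 y 0.001
circle 684.5 35.5 1.059744022259023 d 0.1892 y 0.0013
(-0.07750868052244186, 0.5637496113777161, (128, 44), (76, 17))
24
```

All three bearings are still on the rail, and the bar is about 91° clear of it. Handing in.

```bash
python3 -c "
from rig import ctrl
print(ctrl.hand_in())"
```

```text
the job is handed in; nothing more can be done
None
```

I handed the job in at about 56 s. All three bearings are on the rail; one was knocked off during the run and I put it back. The plunger was pressed to its hard stop and let back up, and the bar is about 91° clear of the rail. The hand-in returned no verdict.

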